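# Load a flat bottle into the guarded date-marking station

## Robot

A 7-joint arm with a two-finger parallel gripper is mounted at the origin on the work surface. World frame = base frame: x ahead of the robot, y to its left, z up, the work surface at z = 0. Lengths are in m, angles in rad, forces in N, time in s.
With the tool pointing down it reaches from about 0.425 to 0.875 m from the base axis. Payload 8.4 kg.
Tool frame: the origin (TCP) lies midway between the tips of the shut fingers; the grasp point (between the pads) lies 19 mm behind it; y points along the fingers, z is the direction in which the jaws open and shut, and the axes are right-handed (so a half turn about y gives the same grasp; the last joint's range is limited). The gripper opens to 87 mm and grips with 3 to 60 N. Pads are 19 mm wide; open, the fingers measure 117 mm over their backs; the gripper's body (75 mm by 190 mm) begins 51 mm behind the grasp point.
Start: joints at [-1.392, 0.333, 0.04, 1.465, -0.013, 1.343, -0.059], TCP at [0.178, 0.625, 0.223] pointing down, gripper open.
Joint ranges: [-2.58, 2.58], [-0.38, 2.09], [-1.3, 1.39], [0.25, 2.4], [-1.5, 4.64], [0.08, 2.09], [-2.65, 2.65]. Speed limits (rad/s): [2.22, 2.22, 2.79, 2.79, 3.14, 3.14, 3.14].

## Interface

Orientations are given as a unit quaternion [x, y, z, w].
In Python, from rig import manip gives the robot as it stands.
- The arm moves only by the tool step_arm, never from a script. Its argument "motion" is a list that holds one entry, the list of rows, each a list of 5 numbers: the opening in per cent of the stroke, from 0 (shut) to 100 (fully open), then the shift along the tool's x, y, z in cm, then the turn about the tool's y in rad. A call has 1 to 10 rows; each row is the pose to reach, as a shift and turn from the pose commanded when the call began, along the tool's axes at that moment; what a row does not reach only later rows make up. A row lasts 1/8 s, in which the tool goes at most 62.5 mm and 10.7 degrees, less where a joint would pass 70% of its speed; a pose out of reach is approached as far as the arm can. A call with a gripper value outside its range is refused whole. The fingers move at their own pace and stop on an object; the grip force is fixed at half the most. Time passes only in rows, so rows that repeat a pose let the fingers close. It gives the time, the measured TCP pose, the force and the opening at its end, in the units of the state.
- manip.get_state(): the state, without advancing time (a new reading comes with each control period).
- manip.get_image(name): name is "side" or "top"; returns a dict with "frame" (400x640x3 uint8, red, green, blue), "intrinsics" (3x3 intrinsics, pixels), "extrinsics" (4x4, takes a point from camera to world coordinates). Camera axes: x right, y down, z forward; pixel columns grow to the right and rows downward; lengths in m; the calibration is good to about 2 mm. A picture is of the moment at which its call begins. There is no depth.
- manip.job_done(): hands the job in, once; it reports no verdict.
Trained networks look in a picture, given as the dict that the camera call returned (one of the last four; its "shot" number tells which), for a name from the list of things; names that differ only in an ending like _2 or _b are one class to them, and where a whole thing is asked for, a point or a joint stands for the part that bears it (a point fixed in the world has none). Each returns a list of dicts, best first, with "score" (0 to 1); they miss things now and then, are a little off and sometimes report something else, mostly with a low value. They report only what shows in the picture. A call takes as long as a camera call.
- manip.search_frame(picture, label): "centre" ([x, y, z] in m, in world coordinates, good to about 4 mm: the middle of the surface that is visible of it).
- manip.outline_of(picture, label): "region" (400x640 bool, what is visible of it).
The state is a dict: "time_s": time; "joint_positions": joint angles; "qd": joint speeds; "tau": joint torques, N m; "position": TCP position; "eef_rot": TCP orientation; "force": force on the tool from outside, world axes, zero at the start; "wrist_torque": the same for the moment, N m; "width": finger opening in m.
Only numpy, scipy, OpenCV 4.12 (cv2) and the standard library are available. Lean on these libraries where they do the work, as an engineer would, in place of code of your own. Each camera call takes 0.05 s, during which the arm holds its last target.

## Task

Lift the clear hinged guard of the date-marking station wide open, nearly or fully to its stop, lay the flat rectangular bottle on its broad face in the nest between the corner stops with its cap towards the guard's hinge, setting it down rather than dropping it, and let go of it. Then lower the guard gently until it is fully closed. Leave the other bottle, the tub and the carton standing where they are.

Things in the scene. Friction and masses are not known exactly. Their poses are not given: they have to be found in the camera images.
- station: Fixed marking station: grey metal base 250 x 250 x 30 mm; behind the hinge a housing 105 mm high, 115 to 200 mm beyond the nest centre. Origin: at table level under the nest centre; x towards the hinge, z up. The handle side (-x) faces roughly to the robot: yaw within 0.3 rad of the world's. It stands left or right of the robot's centre line, the flat bottle on the other side.
- nest (a point): Centre of the nest floor, 30 mm over the table; axes as the station's. Four L-shaped steel corner stops, 14 mm high, leave 115 mm along x and 62 mm along y: 5 mm all round the bottle's body. They cover only |x| over 41 mm of the long sides (outer face at |y| 39 mm) and leave 46 mm open in the middle of each end, where the bottle's neck and cap pass.
- guard_hinge (a point): Middle of the guard's hinge axis (along y), fixed to the station: 100 mm beyond the nest centre along x, 85 mm over the table; axes as the station's.
- guard (a joint): Guard angle, rad: 0 closed over the nest, 1.3 open at its stop; starts at 0 to 0.3. Clear plastic hood with metal edges: top panel 195 mm long from the hinge to the robot's side, 214 mm wide; front panel and side walls 52 mm deep, inner width 206 mm. Mass 0.4 kg; hinge friction of 0.75 N m holds it wherever it is left: at the handle some 5 N lift it, 1 to 3 N lower it.
- guard_edge (a point): Middle of the lower edge of the guard's front panel: 195 mm from the hinge, 52 mm below it when closed. With the guard at its stop this edge is about 260 mm over the table, at the robot's side of the nest centre, so it hangs over the nest and a vertical gripper cannot come down there; one leaning 25 to 45 degrees back to the robot passes under it.
- guard_bar (a point): Middle of the guard's handle: round steel bar 14 mm thick, 110 mm long, along y, 45 mm in front of the front panel. Closed: 240 mm from the hinge, 15 mm below it, 70 mm over the table; at 1.3 about 312 mm over it. Axes turn with the guard. Can be pinched from above, a finger each side (opening at most about 45 mm, for the panel's sake), and may turn between the fingers.
- flask_mid (a point): The flat bottle to be marked, white plastic with a grey cap, lying on a broad face on the table. Body 105 mm long (x), 52 wide (y), 42 high (z); this point is the body's centre, 21 mm over its underside. x points to the cap, away from the robot, within 0.7 rad of the world's x. Neck and cap (30 mm thick) reach to 87 mm from this point. Mass 0.15 to 0.31 kg.
- flask_cap (a point): Centre of the flat bottle's cap, 74 mm from flask_mid along its x.
- tall_mid (a point): Bystander: round white bottle standing upright, 54 mm thick, 160 mm high; its centre half-way up. The three bystanders stand to the left, to the right and past the cap of the flat bottle, in any order.
- tub_mid (a point): Bystander: round white tub standing upright, 80 mm thick, 80 mm high; its centre half-way up.
- carton_mid (a point): Bystander: plain cardboard carton standing upright, 60 x 60 mm, 110 mm high; its centre half-way up.

How it is judged:
By the outcome, as a careful person would: the job done as asked, in the order asked, and still so for the second after the job is handed in, with the robot touching nothing.
It also fails if it takes over 72 s, if anything falls off the work surface, if the arm or the gripper's body presses on something with over 40 N, if the wrist force passes 120 N, or if a joint passes its speed limit or range.

## Working session

There is one attempt and no reset: what is moved stays moved. The work goes in short steps, Python scripts to look and compute and a tool call to move; the robot and the scene stay as the last step left them, time stands still between calls to the robot, and variables do not carry over. Pictures are saved under pics/ and viewed, and the job is handed in when it is done.

Besides the shell and the picture viewer there is one more tool, called after ">>>" as name([rows], argument=value, ...), one row to a line, values as JSON. step_arm: Moves the arm, as the interface text tells. Its arguments: {"type":"object","properties":{"motion":{"type":"array","items":{"type":"array","items":{"type":"array","items":{"type":"number"}}}}},"required":["motion"]}

```bash
ls; mkdir -p pics; cat > h.py <<'E'
import numpy as np, cv2
from rig import manip
from scipy.spatial.transform import Rotation as R
np.set_printoptions(precision=4,suppress=True)
def snap(name,fn):
    p=manip.get_image(name); cv2.imwrite('pics/'+fn,cv2.cvtColor(p['frame'],cv2.COLOR_RGB2BGR)); return p
def proj(p,X):
    E=np.linalg.inv(np.array(p['extrinsics'])); c=E[:3,:3]@np.array(X)+E[:3,3]; u=np.array(p['intrinsics'])@c; return u[:2]/u[2]
def ray(p,uv,z):
    E=np.array(p['extrinsics']);d=E[:3,:3]@np.linalg.inv(np.array(p['intrinsics']))@np.array([uv[0],uv[1],1.]);o=E[:3,3]
    return o+d*(z-o[2])/d[2]
E
python3 - <<'E'
from h import *
s=manip.get_state()
for k in s: print(k,np.array(s[k]))
print(R.from_quat(s['eef_rot']).as_matrix())
for n in ['top','side']:
    p=snap(n,n+'0.png'); print(n,np.array(p['extrinsics']),np.array(p['intrinsics']))
    for l in ['station','nest','guard','guard_bar','guard_edge','guard_hinge','flask_mid','flask_cap','tall_mid','tub_mid','carton_mid']:
        try:
            r=manip.search_frame(p,l); print(l,[(np.array(q['centre']),round(q['score'],2)) for q in r[:2]])
        except Exception as e: print(l,e)
E
```

```text
pics
time_s 0.0
joint_positions [-1.3922  0.3339  0.0399  1.4662 -0.0134  1.3433 -0.0585]
qd [-0.0004 -0.0006  0.0005 -0.0007 -0.001   0.0006  0.0012]
tau [  0.0001 -65.6356   1.3353 -40.3799  -0.0597   0.0448   0.0001]
position [0.1782 0.6246 0.2217]
eef_rot [ 0.7009 -0.0979  0.0979 -0.6997]
force [-0.5314 -0.1152  0.0183]
wrist_torque [ 0.0388  0.0009 -0.0043]
width 0.08689339791208993
[[ 0.9617 -0.0003  0.2742]
 [-0.2742 -0.0015  0.9617]
 [ 0.0001 -1.     -0.0016]]
top [[ 0.0037 -0.9988  0.0486  0.5352]
 [-0.9998 -0.0046 -0.0182  0.0221]
 [ 0.0184 -0.0486 -0.9987  1.3104]
 [ 0.      0.      0.      1.    ]] [[460.03     0.     317.19  ]
 [  0.     460.03   198.6509]
 [  0.       0.       1.    ]]
station [(array([0.6359, 0.1918, 0.0906]), 0.95)]
nest [(array([0.6341, 0.1916, 0.0866]), 0.57)]
guard [(array([0.6042, 0.1932, 0.0926]), 0.68)]
guard_bar [(array([0.5995, 0.1917, 0.088 ]), 0.73)]
guard_edge [(array([0.5951, 0.1955, 0.0918]), 0.58)]
guard_hinge [(array([0.6358, 0.1921, 0.0883]), 0.82)]
flask_mid [(array([ 0.5971, -0.2772,  0.0428]), 0.67)]
flask_cap [(array([ 0.5912, -0.2
[... 468 characters left out ...]
96.0065]
 [  0.       0.       1.    ]]
station [(array([0.6228, 0.1295, 0.0857]), 0.74), (array([0.5836, 0.1436, 0.085 ]), 0.44)]
nest [(array([0.6233, 0.1287, 0.0847]), 0.68)]
guard [(array([0.5826, 0.1504, 0.0874]), 0.62)]
guard_bar [(array([0.6277, 0.1281, 0.0816]), 0.73), (array([0.5839, 0.1494, 0.0877]), 0.58)]
guard_edge [(array([0.5848, 0.1452, 0.0858]), 0.89)]
guard_hinge [(array([ 0.5847, -0.2882,  0.0387]), 0.17)]
flask_mid [(array([ 0.5821, -0.2936,  0.0363]), 0.86)]
flask_cap [(array([ 0.5886, -0.2913,  0.0405]), 0.83)]
tall_mid [(array([ 0.7197, -0.3554,  0.0793]), 0.64)]
tub_mid [(array([ 0.541 , -0.3953,  0.0767]), 0.9)]
carton_mid [(array([ 0.629 , -0.1805,  0.0831]), 0.87)]
```

View pics/top0.png

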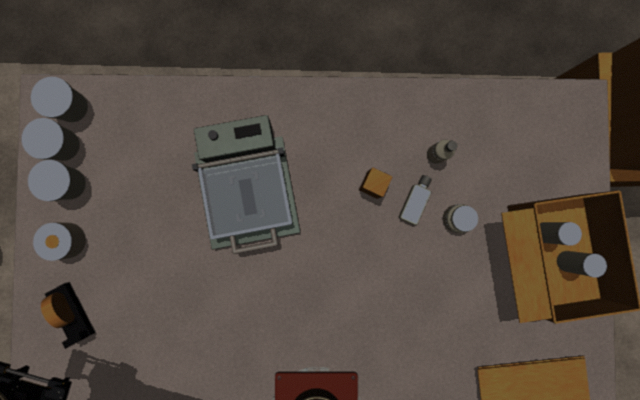

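View pics/side0.png

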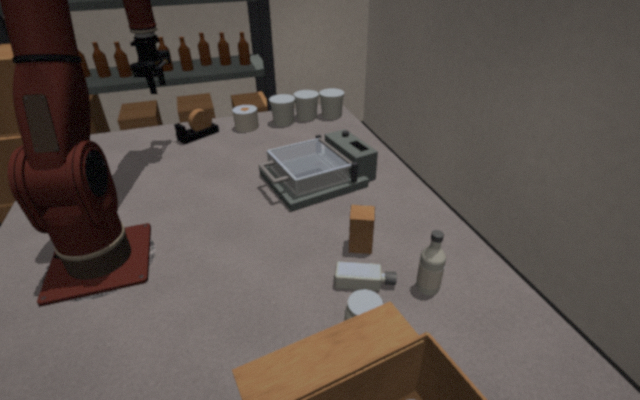

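The top view shows the station on the left, around px (248,185), with the guard nearly closed. The flat bottle is at (415,200), with the carton, tall bottle and tub around it. The side view agrees. Next I'll zoom in to measure.

```bash
python3 - <<'E'
from h import *
t=cv2.imread('pics/top0.png'); s=cv2.imread('pics/side0.png')
g=lambda a:np.clip((a/255.)**0.6*255,0,255).astype(np.uint8)
cv2.imwrite('pics/tc0.png',g(cv2.resize(t[105:260,180:310],None,fx=4.5,fy=3.8,interpolation=cv2.INTER_CUBIC)) if 0 else g(cv2.resize(t[108:258,185:310],None,fx=4,fy=4,interpolation=cv2.INTER_CUBIC)))
cv2.imwrite('pics/sc0.png',g(cv2.resize(s[120:215,250:390],None,fx=5,fy=5,interpolation=cv2.INTER_CUBIC)))
cv2.imwrite('pics/tf0.png',g(cv2.resize(t[130:250,350:490],None,fx=5,fy=5,interpolation=cv2.INTER_CUBIC)))
E
```

```text
(no output)
```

View pics/tc0.png

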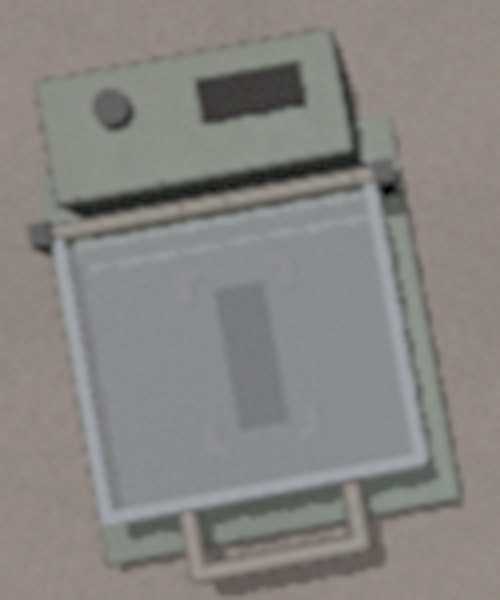

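View pics/sc0.png

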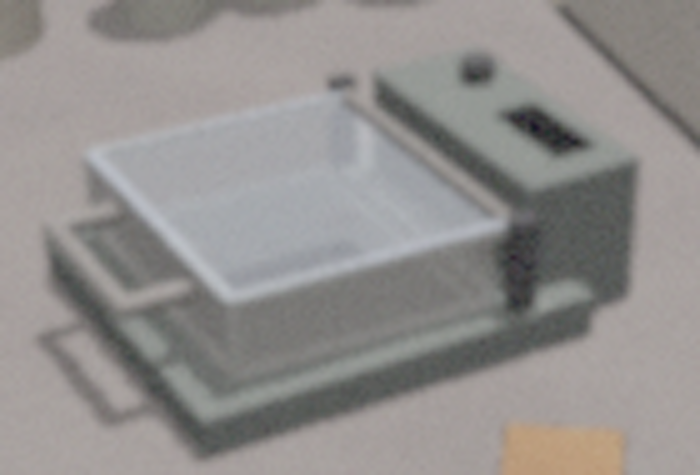

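View pics/tf0.png

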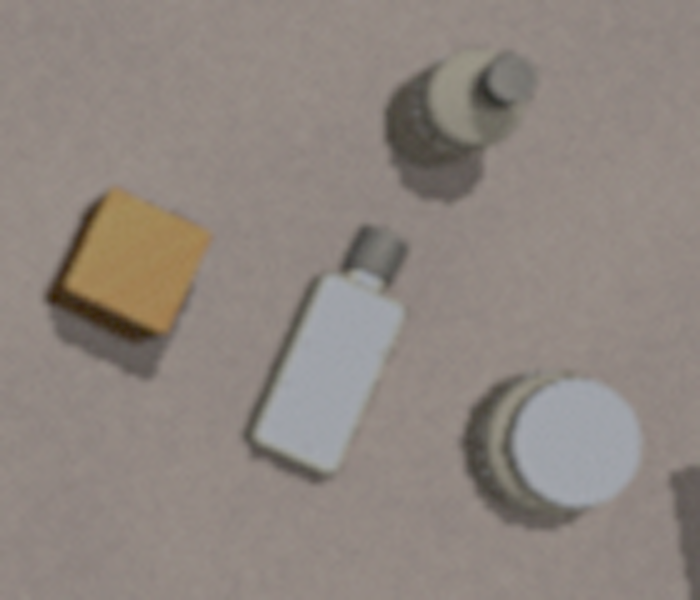

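```bash
cat > fit.py <<'E'
from h import *
from scipy.optimize import least_squares
t=manip.get_image('top'); s=manip.get_image('side')
T=lambda cx,cy:(185+(cx+.5)/4-.5,108+(cy+.5)/4-.5)
S=lambda cx,cy:(250+(cx+.5)/5-.5,120+(cy+.5)/5-.5)
F=lambda cx,cy:(350+(cx+.5)/5-.5,130+(cy+.5)/5-.5)
def g(th,r,d,y): # r along panel, d below
    return (100-r*np.cos(th)-d*np.sin(th), y, 85+r*np.sin(th)-d*np.cos(th))
obs=[(t,T(40,85),lambda q:(200,q[4],105)),(t,T(330,30),lambda q:(200,-q[4],105)),(t,T(355,158),lambda q:(115,-q[4],105)),(t,T(63,207),lambda q:(115,q[4],105)),
(t,T(460,495),lambda q:(q[5],-125,30)),(t,T(110,565),lambda q:(q[5],125,30)),
(t,T(252,356),lambda q:(0,0,30)),
(t,T(105,520),lambda q:g(q[3],195,0,107)),(t,T(428,462),lambda q:g(q[3],195,0,-107)),
(t,T(197,573),lambda q:g(q[3],240,15,55)),(t,T(375,543),lambda q:g(q[3],240,15,-55)),
(t,T(215,232-29),lambda q:(100,0,85)),
(s,S(90,155),lambda q:g(q[3],195,0,107)),(s,S(230,298),lambda q:g(q[3],195,0,-107)),(s,S(508,222),lambda q:g(q[3],0,0,-107)),
(s,S(54,232),lambda q:g(q[3],240,15,55)),(s,S(120,300),lambda q:g(q[3],240,15,-55)),
(s,S(377,80),lambda q:(115,q[4],105)),(s,S(532,190),lambda q:(115,-q[4],105)),(s,S(637,158),lambda q:(200,-q[4],105)),
(s,S(205,425),lambda q:(q[5],-125,30))]
def res(q):
    c,sn=np.cos(q[2]),np.sin(q[2]); o=[]
    for p,uv,f in obs:
        x,y,z=f(q); o.append(proj(p,[q[0]+(c*x-sn*y)/1000,q[1]+(sn*x+c*y)/1000,z/1000])-np.array(uv))
    return np.array(o).ravel()
r=least_squares(res,[.62,.19,.2,.05,95,-125],loss='soft_l1',x_scale=[.01,.01,.1,.1,10,10]); print('station',r.x,r.cost); print(r.fun.reshape(-1,2).round(1).tolist())
J=r.jac; print('sd',np.sqrt(np.diag(np.linalg.inv(J.T@J))))
for p in (t,s):
  for l in ['flask_mid','flask_cap']:
    m=manip.outline_of(p,l); print(l,[(round(k['score'],2),k['region'].sum(),np.argwhere(k['region']).mean(0)) for k in m[:2]])
# flask from top
obs2=[(F(328,275),(52.5,26,38)),(F(405,308),(52.5,-26,38)),(F(328,473),(-52.5,-26,38)),(F(252,435),(-52.5,26,38)),(F(379,254),(74,0,36))]
def res2(q):
    c,sn=np.cos(q[2]),np.sin(q[2]);o=[]
    for uv,(x,y,z) in obs2: o.append(proj(t,[q[0]+(c*x-sn*y)/1000,q[1]+(sn*x+c*y)/1000,z/1000])-np.array(uv))
    return np.array(o).ravel()
r=least_squares(res2,[.59,-.28,-.3]);print('flask',r.x,r.fun.reshape(-1,2).round(1).tolist())
E
python3 fit.py
```

```text
station [   0.6022    0.1904    0.1902    0.0375   96.8445 -122.4941] 12.042140691573236
[[-0.0, -1.5], [0.0, -1.0], [-0.4, -1.6], [-0.2, -0.4], [0.9, 0.3], [-0.6, -0.3], [0.6, 0.1], [0.6, 0.7], [-0.1, 0.1], [1.0, 0.5], [-2.7, 0.3], [0.5, 0.5], [-1.0, -0.2], [-0.3, 0.9], [1.4, 1.4], [-0.5, -1.8], [0.2, 0.5], [-0.8, -1.6], [-0.9, -0.5], [0.7, -0.6], [-0.1, -0.7]]
sd [0.0009 0.0009 0.0054 0.0115 1.2882 1.9711]
flask_mid [(0.75, np.int64(854), array([201.0585, 415.8548]))]
flask_cap [(0.75, np.int64(849), array([201.3416, 415.8233]))]
flask_mid [(0.63, np.int64(1385), array([276.4079, 361.5675])), (0.29, np.int64(3521), array([166.2996, 306.5277]))]
flask_cap [(0.63, np.int64(1407), array([276.4989, 361.1585])), (0.24, np.int64(1173), array([229.3069, 360.7374]))]
flask [ 0.5831 -0.2734 -0.4365] [[-0.7, -1.5], [0.8, -0.1], [0.6, 1.1], [-1.2, 0.7], [0.6, -0.2]]
```

```bash
cat >> h.py <<'E'
ST=np.array([.602,.1904]); YAW=.19
def st(x,y,z):
    c,s=np.cos(YAW),np.sin(YAW); return np.array([ST[0]+c*x-s*y,ST[1]+s*x+c*y,z])
def bar(th): return st(.100-.240*np.cos(th)-.015*np.sin(th),0,.085+.240*np.sin(th)-.015*np.cos(th))
def delta(X,zyaw=None,s=None):
    s=s or manip.get_state(); M=R.from_quat(s['eef_rot']).as_matrix()
    d=M.T@(np.array(X)-np.array(s['position']))*100
    a=0
    if zyaw is not None:
        cur=np.arctan2(M[1,2],M[0,2]); a=-(zyaw-cur); a=(a+np.pi)%(2*np.pi)-np.pi
    return d,a
E
python3 - <<'E'
from h import *
b=bar(.0375);print(b)
print(delta(b+[0,0,.12],YAW))
E
```

```text
[0.4641 0.1639 0.079 ]
(array([ 40.1389,   2.356 , -36.508 ]), np.float64(1.1029360858221349))
```

>>> step_arm([
  [[40,40.1,2.4,-36.5,1.103],[40,40.1,2.4,-36.5,1.103],[40,40.1,2.4,-36.5,1.103],[40,40.1,2.4,-36.5,1.103],[40,40.1,2.4,-36.5,1.103],[40,40.1,2.4,-36.5,1.103],[40,40.1,2.4,-36.5,1.103],[40,40.1,2.4,-36.5,1.103],[40,40.1,2.4,-36.5,1.103],[40,40.1,2.4,-36.5,1.103]],
])

```text
time_s: 2.75
position: [0.4653, 0.1607, 0.1988]
eef_rot: [-0.544, 0.452, -0.452, 0.544]
force: [-0.3, 1.2, -0.3]
width: 0.0348
```

```bash
python3 - <<'E'
from h import *
p=snap('side','side1.png');s=manip.get_state();print(R.from_quat(s['eef_rot']).as_matrix(),delta(bar(.0375)-[0,0,.019],YAW))
im=cv2.imread('pics/side1.png')[60:215,200:390]
cv2.imwrite('pics/side1c.png',np.clip((cv2.resize(im,None,fx=4,fy=3.8 and 4)/255.)**.6*255,0,255).astype(np.uint8)[:600])
p=snap('top','top1.png');im=cv2.imread('pics/top1.png')[108:290,165:330]
cv2.imwrite('pics/top1c.png',np.clip((cv2.resize(im,None,fx=3.2,fy=3.2)/255.)**.6*255,0,255).astype(np.uint8))
E
```

```text
[[ 0.1857  0.0001  0.9826]
 [-0.9826  0.0002  0.1857]
 [-0.0002 -1.      0.0002]] (array([-0.0903, 13.8667,  0.0034]), np.float64(-0.003205514730846293))
```

View pics/side1c.png

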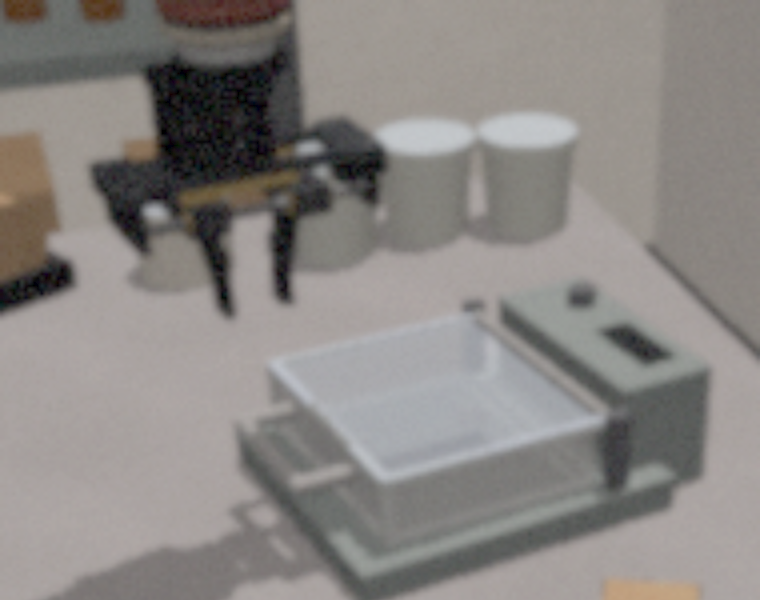

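View pics/top1c.png

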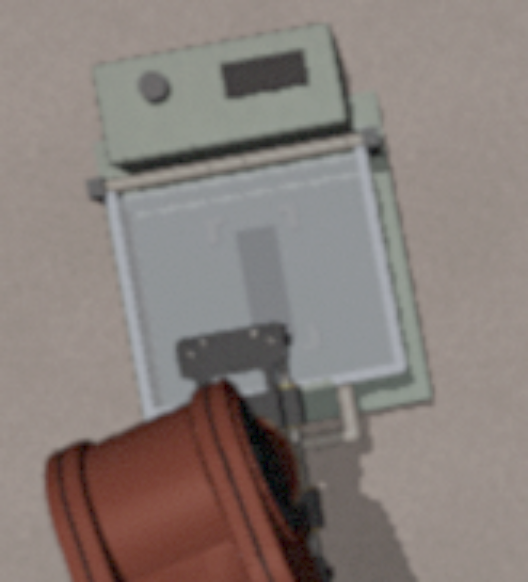

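>>> step_arm([
  [[40,-0.1,5,0,0],[40,-0.1,9,0,0],[40,-0.1,12,0,0],[40,-0.1,13.5,0,0],[40,-0.1,13.5,0,0],[0,-0.1,13.5,0,0],[0,-0.1,13.5,0,0],[0,-0.1,13.5,0,0],[0,-0.1,13.5,0,0]],
])

```text
time_s: 3.98
position: [0.4658, 0.1657, 0.0648]
eef_rot: [-0.544, 0.45, -0.451, 0.547]
force: [6.9, 1.2, -1.2]
width: 0.0128
```

```bash
python3 - <<'E'
from h import *
for n,c in [('side',(60,215,200,390)),('top',(108,290,165,330))]:
    p=snap(n,n+'2.png');im=cv2.imread('pics/%s2.png'%n)[c[0]:c[1],c[2]:c[3]]
    cv2.imwrite('pics/%s2c.png'%n,np.clip((cv2.resize(im,None,fx=3.2,fy=3.2)/255.)**.6*255,0,255).astype(np.uint8)[:600])
E
```

```text
(no output)
```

View pics/side2c.png

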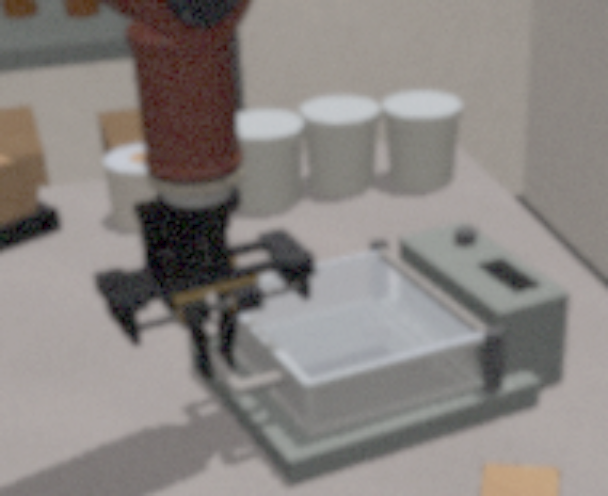

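```bash
python3 - <<'E'
from h import *
def B(th): return np.array([100-240*np.cos(th)-15*np.sin(th),85+240*np.sin(th)-15*np.cos(th)])/10
th=np.linspace(.0375,1.295,21)
for a,b in [(0,10),(10,20)]:
    print([[0,0,round(-(B(t)-B(th[a]))[1],1),round((B(t)-B(th[a]))[0],1),0] for t in th[a+1:b+1]])
E
```

```text
[[0, 0, np.float64(-1.5), np.float64(0.0), 0], [0, 0, np.float64(-3.0), np.float64(0.1), 0], [0, 0, np.float64(-4.5), np.float64(0.3), 0], [0, 0, np.float64(-6.0), np.float64(0.6), 0], [0, 0, np.float64(-7.5), np.float64(1.0), 0], [0, 0, np.float64(-8.9), np.float64(1.5), 0], [0, 0, np.float64(-10.3), np.float64(2.0), 0], [0, 0, np.float64(-11.7), np.float64(2.7), 0], [0, 0, np.float64(-13.0), np.float64(3.4), 0], [0, 0, np.float64(-14.3), np.float64(4.2), 0]]
[[0, 0, np.float64(-1.2), np.float64(0.9), 0], [0, 0, np.float64(-2.4), np.float64(1.9), 0], [0, 0, np.float64(-3.5), np.float64(2.9), 0], [0, 0, np.float64(-4.5), np.float64(4.0), 0], [0, 0, np.float64(-5.5), np.float64(5.2), 0], [0, 0, np.float64(-6.3), np.float64(6.4), 0], [0, 0, np.float64(-7.1), np.float64(7.7), 0], [0, 0, np.float64(-7.9), np.float64(9.0), 0], [0, 0, np.float64(-8.5), np.float64(10.4), 0], [0, 0, np.float64(-9.0), np.float64(11.8), 0]]
```

>>> step_arm([
  [[0,0,-1.5,0,0],[0,0,-3.0,0.1,0],[0,0,-4.5,0.3,0],[0,0,-6.0,0.6,0],[0,0,-7.5,1.0,0],[0,0,-8.9,1.5,0],[0,0,-10.3,2.0,0],[0,0,-11.7,2.7,0],[0,0,-13.0,3.4,0],[0,0,-14.3,4.2,0]],
])

```text
time_s: 5.32
position: [0.5017, 0.1726, 0.2065]
eef_rot: [0.548, -0.452, 0.448, -0.543]
force: [-15.7, -1.5, 2.3]
width: 0.0127
```

>>> step_arm([
  [[0,0,-1.2,0.9,0],[0,0,-2.4,1.9,0],[0,0,-3.5,2.9,0],[0,0,-4.5,4.0,0],[0,0,-5.5,5.2,0],[0,0,-6.3,6.4,0]],
])

```text
time_s: 6.08
position: [0.5638, 0.1847, 0.2742]
eef_rot: [0.547, -0.453, 0.447, -0.544]
force: [-37.0, -8.1, 42.5]
width: 0.0129
```

```bash
python3 - <<'E'
from h import *
for n,c in [('side',(20,215,200,390)),('top',(108,290,165,330))]:
    p=snap(n,n+'3.png');im=cv2.imread('pics/%s3.png'%n)[c[0]:c[1],c[2]:c[3]]
    cv2.imwrite('pics/%s3c.png'%n,np.clip((cv2.resize(im,None,fx=3,fy=3)/255.)**.6*255,0,255).astype(np.uint8)[:600])
E
```

```text
(no output)
```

View pics/side3c.png

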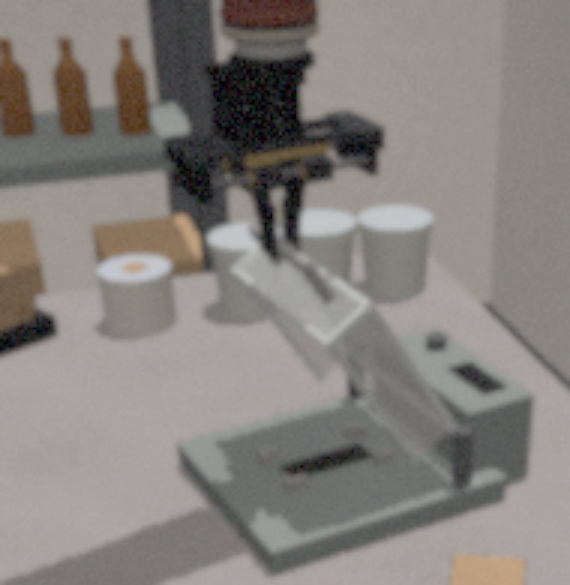

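The force shows the arc I commanded runs inside the true one. The guard started near angle 0, so the bar sits close to the fingertips. I'll unload, take a deeper grip and carry on along the corrected arc.

>>> step_arm([
  [[0,0,-0.4,-0.6,0],[0,0,-0.4,-0.6,0],[35,0,-0.4,-0.6,0],[35,0,-0.4,-0.6,0],[35,0,0.2,-0.6,0],[35,0,0.7,-0.6,0],[0,0,0.7,-0.6,0],[0,0,0.7,-0.6,0],[0,0,0.7,-0.6,0]],
])

```text
time_s: 7.3
position: [0.5622, 0.184, 0.2626]
eef_rot: [-0.545, 0.45, -0.451, 0.545]
force: [2.6, -0.0, -2.1]
width: 0.0132
```

```bash
python3 - <<'E'
from h import *
for n,c in [('side',(20,215,200,390)),('top',(108,290,165,330))]:
    p=snap(n,n+'4.png');im=cv2.imread('pics/%s4.png'%n)[c[0]:c[1],c[2]:c[3]]
    cv2.imwrite('pics/%s4c.png'%n,np.clip((cv2.resize(im,None,fx=3,fy=3)/255.)**.6*255,0,255).astype(np.uint8)[:600])
s=manip.get_state();d=np.array(s['position'])-np.array([*ST,0]);print(d[0]*np.cos(YAW)+d[1]*np.sin(YAW),-d[0]*np.sin(YAW)+d[1]*np.cos(YAW),d[2],s['force'])
E
```

```text
-0.040330680166484154 0.0011890814311057976 0.26263713462158544 [ 3.6206  0.9884 -2.4381]
```

View pics/side4c.png

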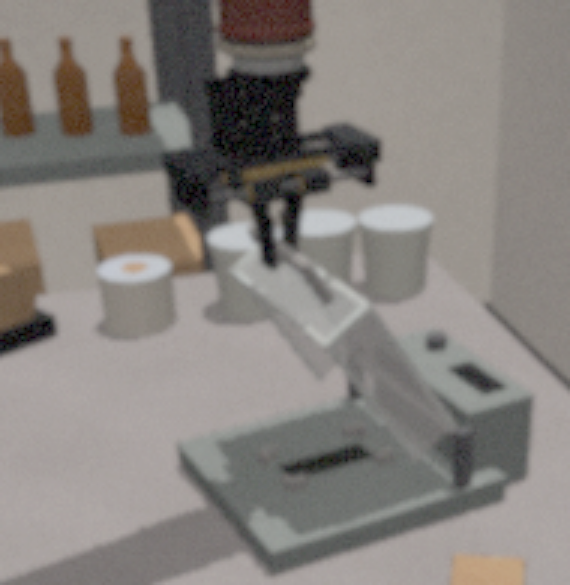

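>>> step_arm([
  [[0,0,-0.5,0.7,0],[0,0,-0.9,1.4,0],[0,0,-1.35,2.1,0],[0,0,-1.8,2.9,0],[0,0,-2.15,3.6,0],[0,0,-2.5,4.4,0],[0,0,-2.8,5.1,0],[0,0,-3.1,5.9,0],[0,0,-3.25,6.4,0],[0,0,-3.25,6.4,0]],
])

```text
time_s: 8.65
position: [0.6245, 0.1961, 0.2968]
eef_rot: [0.545, -0.451, 0.45, -0.545]
force: [-7.5, -1.1, 8.7]
width: 0.013
```

```bash
python3 - <<'E'
from h import *
for n,c in [('side',(20,215,200,390)),('top',(88,290,165,330))]:
    p=snap(n,n+'5.png');im=cv2.imread('pics/%s5.png'%n)[c[0]:c[1],c[2]:c[3]]
    cv2.imwrite('pics/%s5c.png'%n,np.clip((cv2.resize(im,None,fx=3,fy=3)/255.)**.6*255,0,255).astype(np.uint8)[:600])
s=manip.get_state();d=np.array(s['position'])-np.array([*ST,0]);print(d[0]*np.cos(YAW)+d[1]*np.sin(YAW),-d[0]*np.sin(YAW)+d[1]*np.cos(YAW),d[2],s['force'])
E
```

```text
0.023232287004797018 0.0012861193782098294 0.2967836439082905 [-6.5887 -1.4961  7.6167]
```

View pics/side5c.png

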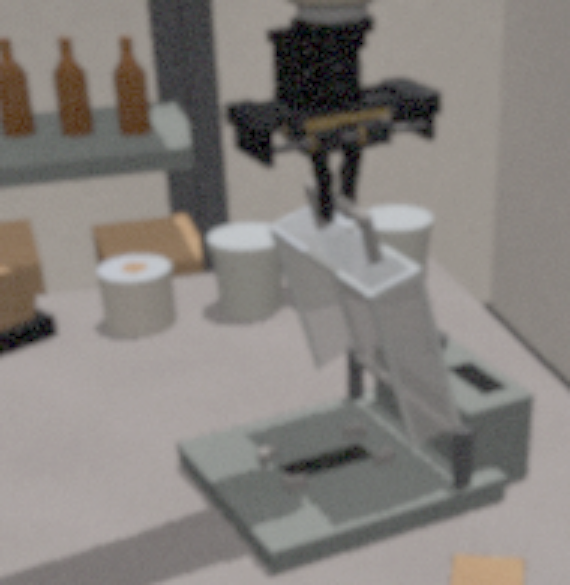

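>>> step_arm([
  [[0,0,-0.1,0.4,0],[0,0,-0.1,0.4,0],[0,0,-0.1,0.4,0]],
])

```text
time_s: 9.12
position: [0.6246, 0.196, 0.2968]
eef_rot: [0.548, -0.453, 0.448, -0.543]
force: [-25.5, -6.6, 10.4]
width: 0.0129
```

>>> step_arm([
  [[0,0,0.1,-0.4,0],[0,0,0.1,-0.4,0],[40,0,0.1,-0.4,0],[40,0,0.1,-0.4,0],[40,0,-4,-0.4,0],[40,0,-8,-0.4,0],[100,0,-8,-4,0],[100,0,-8,-10,0],[100,0,-8,-16,0],[100,0,-8,-16,0]],
])

```text
time_s: 10.38
position: [0.4688, 0.1659, 0.3774]
eef_rot: [-0.544, 0.451, -0.449, 0.547]
force: [0.5, 0.1, -0.2]
width: 0.0666
```

```bash
python3 - <<'E'
from h import *
for n,c in [('side',(20,215,200,390)),('top',(88,268,165,330))]:
    p=snap(n,n+'6.png');im=cv2.imread('pics/%s6.png'%n)[c[0]:c[1],c[2]:c[3]]
    cv2.imwrite('pics/%s6c.png'%n,np.clip((cv2.resize(im,None,fx=3,fy=3,interpolation=cv2.INTER_CUBIC)/255.)**.6*255,0,255).astype(np.uint8)[:600])
s=manip.get_state();print(s['joint_positions'],s['position'])
E
```

```text
[-0.9888 -0.0424  0.5454  1.5761  0.0208  1.5995 -0.2523] [0.4716 0.1668 0.3769]
```

View pics/side6c.png

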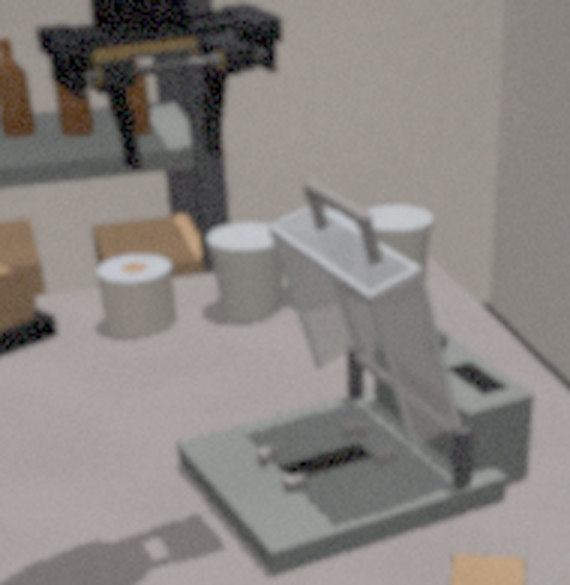

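View pics/top6c.png

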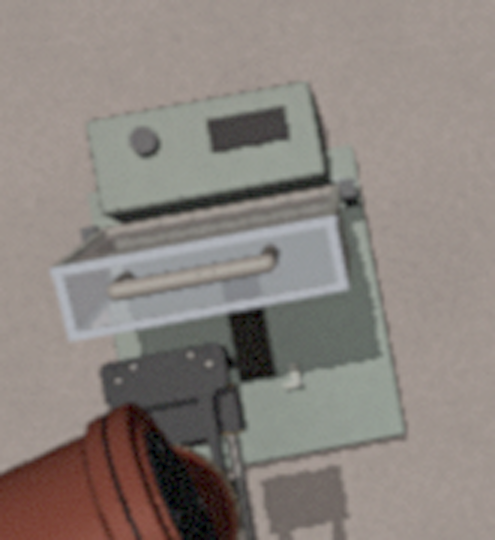

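```bash
sed -i 's/^ST=.*/ST=np.array([.6035,.1907]); YAW=.19/' h.py; python3 - <<'E'
from h import *
p=manip.get_image('side')
im=cv2.resize(p['frame'][130:215,255:385],None,fx=6,fy=6,interpolation=cv2.INTER_CUBIC)[:,:,::-1]; im=np.clip((im/255.)**.6*255,0,255).astype(np.uint8).copy()
def dr(pts,col):
    q=[((proj(p,st(*np.array(a)/1000))-[255,130]+.5)*6-.5) for a in pts]
    cv2.polylines(im,[np.round(np.array(q)).astype(np.int32)],False,col,1)
for sx in (-1,1):
  for sy in (-1,1):
    dr([(sx*41,sy*31,44),(sx*57.5,sy*31,44),(sx*57.5,sy*23,44)],(0,0,255))
    dr([(sx*41,sy*39,44),(sx*65.5,sy*39,44),(sx*65.5,sy*23,44)],(0,255,255))
dr([(-125,125,30),(-125,-125,30),(125,-125,30)],(255,0,0))
dr([(115,-97,105),(200,-97,105)],(255,0,0))
cv2.imwrite('pics/ov1.png',im)
E
```

```text
(no output)
```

View pics/ov1.png

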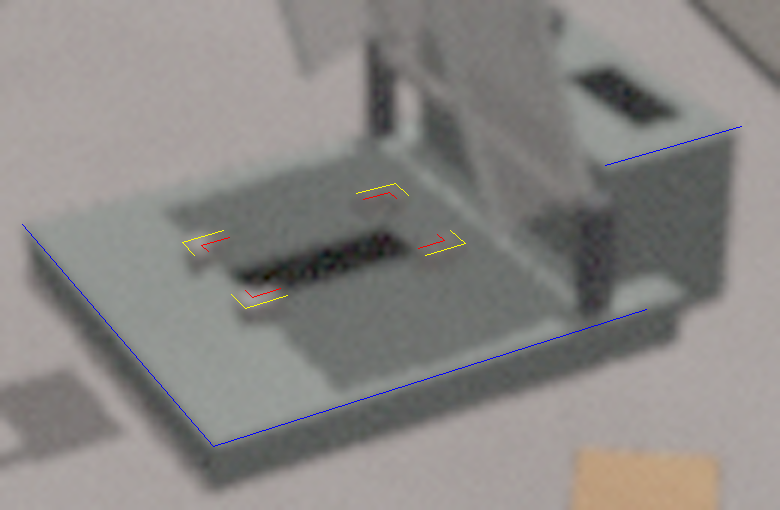

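```bash
cat > ovf.py <<'E'
from h import *
import sys
def ovf(F,yaw,out,views=('top','side'),zb=0):
    ims=[]
    for n in views:
        p=manip.get_image(n)
        c,s=np.cos(yaw),np.sin(yaw)
        w=lambda x,y,z: np.array([F[0]+(c*x-s*y)/1000,F[1]+(s*x+c*y)/1000,zb+z/1000])
        u0=(proj(p,w(0,0,20))-[32,30]).astype(int); k=6
        im=cv2.resize(p['frame'][u0[1]:u0[1]+65,u0[0]:u0[0]+65],None,fx=k,fy=k,interpolation=cv2.INTER_CUBIC)[:,:,::-1]; im=np.clip((im/255.)**.6*255,0,255).astype(np.uint8).copy()
        for z,col in ((0,(255,0,0)),(42,(0,0,255))):
            q=[((proj(p,w(*a,z))-u0+.5)*k-.5) for a in [(52.5,26),(52.5,-26),(-52.5,-26),(-52.5,26)]]
            cv2.polylines(im,[np.round(np.array(q)).astype(np.int32)],True,col,1)
        q=[((proj(p,w(*a))-u0+.5)*k-.5) for a in [(60,0,36),(87,15,21),(87,0,36),(87,-15,21),(60,-15,21)]]
        cv2.polylines(im,[np.round(np.array(q)).astype(np.int32)],False,(0,255,255),1)
        ims.append(im)
    cv2.imwrite(out,np.hstack(ims))
if __name__=='__main__': ovf([.5831,-.2734],-.4365,'pics/ovf1.png')
E
python3 ovf.py
```

```text
(no output)
```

View pics/ovf1.png

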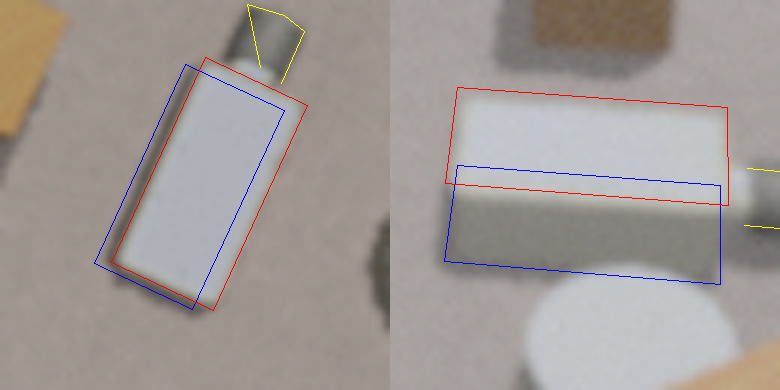

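```bash
python3 - <<'E'
from h import *
p=manip.get_image('side')
im=cv2.imread('pics/side2.png'); P=np.array([.4658,.1657,.0648]); x0,y0,k=200,40,5
im=cv2.resize(im[y0:y0+118,x0:x0+120],None,fx=k,fy=k,interpolation=cv2.INTER_CUBIC);im=np.clip((im/255.)**.6*255,0,255).astype(np.uint8).copy()
r=np.array(p['extrinsics'])[:3,0]; r=r/np.linalg.norm(r)
for h in range(0,340,20):
    for w,c in ((37.5,(0,255,255)),(50,(0,0,255)),(0,(255,0,0))):
        for sg in (-1,1):
            q=(proj(p,P+[0,0,h/1000]+r*sg*w/1000)-[x0,y0]+.5)*k-.5
            cv2.circle(im,tuple(np.round(q).astype(int)),2,c,-1)
            if w==50 and sg==1: cv2.putText(im,str(h),tuple(np.round(q+[5,3]).astype(int)),0,.35,(0,0,255),1)
cv2.imwrite('pics/ax.png',im)
E
```

```text
(no output)
```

View pics/ax.png

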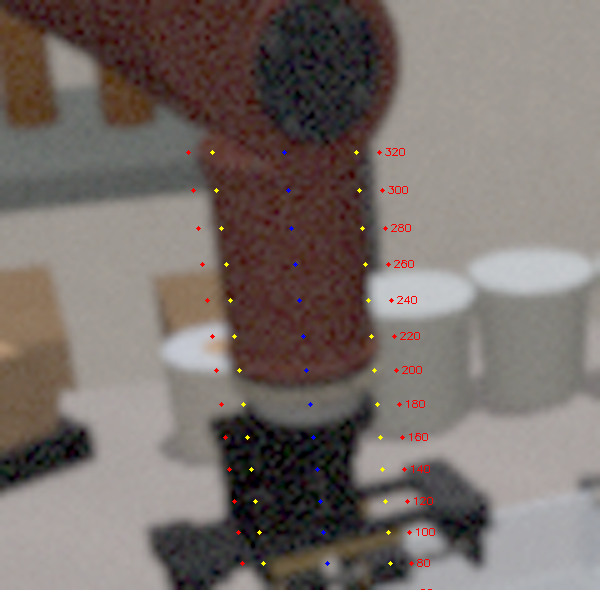

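```bash
python3 - <<'E'
from h import *
p=manip.get_image('top'); s=manip.get_image('side')
F=lambda cx,cy:(350+(cx+.5)/5-.5,130+(cy+.5)/5-.5)
yaw=-.4365; G=np.array([.584,-.274])+46e-3*-np.array([np.cos(yaw),np.sin(yaw)])
print('G',G)
M=np.array([[np.cos(yaw),np.sin(yaw)],[-np.sin(yaw),np.cos(yaw)]])
for n,c,z in [('ca',(118,188),.11),('ca',(212,235),.11),('ca',(165,335),.11),('ca',(65,285),.11),('tub',(576,443),.08),('tall',(475,97),.0+.12)]:
    X=ray(p,F(*c),z); print(n,X,M@(X[:2]-G)*1000)
im=cv2.imread('pics/side2.png'); P=np.array([.4658,.1657,.0648]); x0,y0,k=205,100,6
im=cv2.resize(im[y0:y0+85,x0:x0+120],None,fx=k,fy=k,interpolation=cv2.INTER_CUBIC);im=np.clip((im/255.)**.6*255,0,255).astype(np.uint8).copy()
u=np.array([np.cos(.19),np.sin(.19),0]);v=np.array([-u[1],u[0],0])
for h in range(0,120,10):
    for w in (-95,0,95):
      for t in (-37.5,37.5):
        q=(proj(s,P+[0,0,h/1000]+u*w/1000+v*t/1000)-[x0,y0]+.5)*k-.5
        cv2.circle(im,tuple(np.round(q).astype(int)),2,(0,0,255) if t<0 else (0,255,255),-1)
        if h in(50,70,100): cv2.putText(im,str(h),tuple(np.round(q+[5,3]).astype(int)),0,.35,(0,255,0),1)
cv2.imwrite('pics/ax2.png',im)
E
```

```text
G [ 0.5423 -0.2546]
ca [ 0.6771 -0.1467  0.11  ] [ 76.5636 154.7175]
ca [ 0.6526 -0.1962  0.11  ] [75.2524 99.5382]
ca [ 0.5999 -0.1712  0.11  ] [16.9254 99.8406]
ca [ 0.6259 -0.1187  0.11  ] [ 18.3019 158.3962]
tub [ 0.5444 -0.3975  0.08  ] [  62.2805 -128.6781]
tall [ 0.7249 -0.3328  0.12  ] [198.5465   6.2672]
```

View pics/ax2.png

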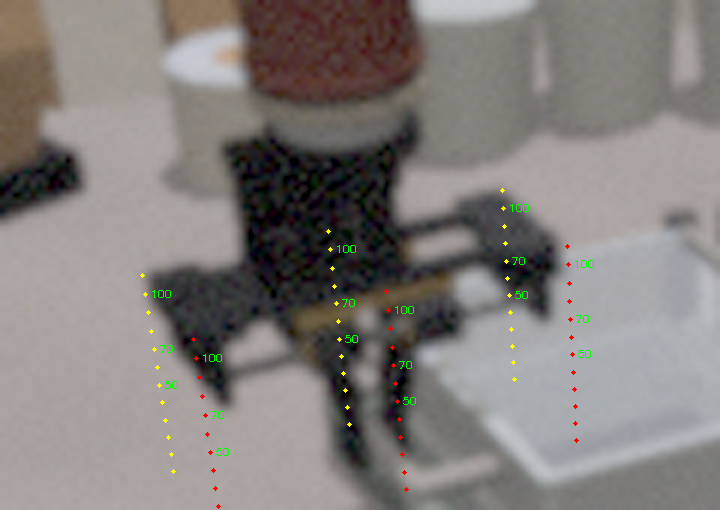

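```bash
python3 - <<'E'
from h import *
print(delta([.5423,-.2546,.26],np.pi/2-.4365))
E
```

```text
(array([42.6742, 11.6216, -1.0283]), np.float64(-0.9451941611368766))
```

>>> step_arm([
  [[100,42.7,11.6,-1.0,-0.945],[100,42.7,11.6,-1.0,-0.945],[100,42.7,11.6,-1.0,-0.945],[100,42.7,11.6,-1.0,-0.945],[100,42.7,11.6,-1.0,-0.945],[100,42.7,11.6,-1.0,-0.945],[100,42.7,11.6,-1.0,-0.945],[100,42.7,11.6,-1.0,-0.945],[100,42.7,11.6,-1.0,-0.945],[100,42.7,11.6,-1.0,-0.945]],
])

```text
time_s: 12.02
position: [0.5424, -0.2547, 0.2596]
eef_rot: [0.691, -0.153, 0.153, -0.69]
force: [0.3, 0.3, -0.2]
width: 0.0868
```

```bash
python3 - <<'E'
from h import *
print(delta([.5423,-.2546,.019],np.pi/2-.4365),manip.get_state()['joint_positions'])
p=snap('side','side7.png');im=cv2.imread('pics/side7.png')[120:320,250:480]
cv2.imwrite('pics/side7c.png',np.clip((cv2.resize(im,None,fx=3,fy=3)/255.)**.6*255,0,255).astype(np.uint8))
p=snap('top','top7.png');im=cv2.imread('pics/top7.png')[130:290,330:500]
cv2.imwrite('pics/top7c.png',np.clip((cv2.resize(im,None,fx=3,fy=3)/255.)**.6*255,0,255).astype(np.uint8))
E
```

```text
(array([ 0.0042, 24.065 ,  0.0309]), np.float64(5.2806561290363874e-05)) [-0.4318  0.3115  1.0034  1.5755 -0.264   1.4014  1.7291]
```

View pics/side7c.png

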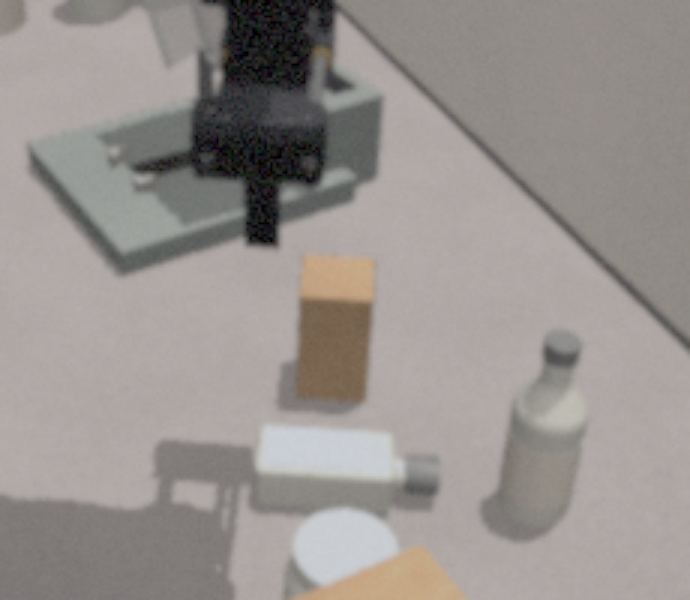

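View pics/top7c.png

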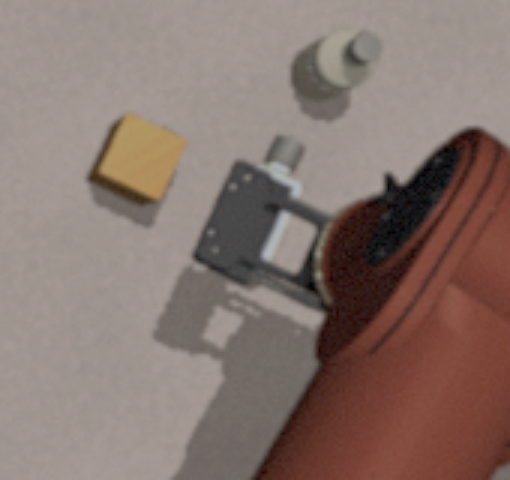

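>>> step_arm([
  [[100,0,5,0,0],[100,0,10,0,0],[100,0,14,0,0],[100,0,17,0,0],[100,0,17,0,0]],
])

```text
time_s: 12.75
position: [0.5418, -0.2523, 0.0888]
eef_rot: [-0.69, 0.153, -0.151, 0.691]
force: [0.1, -0.1, 0.2]
width: 0.0874
```

```bash
python3 - <<'E'
from h import *
print(delta([.5423,-.2546,.019],np.pi/2-.4365),manip.get_state()['joint_positions'])
p=snap('side','side8.png');im=cv2.imread('pics/side8.png')[170:320,280:460]
cv2.imwrite('pics/side8c.png',np.clip((cv2.resize(im,None,fx=4,fy=4)/255.)**.6*255,0,255).astype(np.uint8))
E
```

```text
(array([ 0.1623,  6.9802, -0.1871]), np.float64(0.00321529194486736)) [-0.3493  0.464   0.9078  1.7831 -0.4073  1.0985  1.8362]
```

View pics/side8c.png

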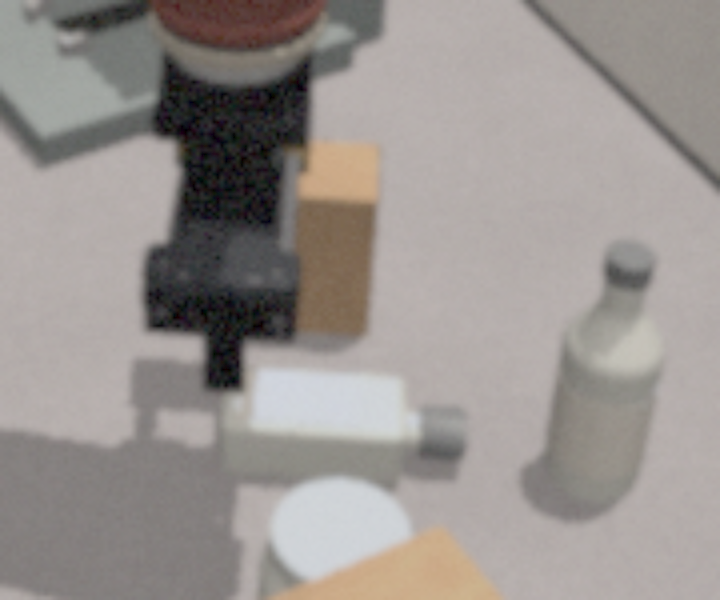

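>>> step_arm([
  [[100,0.3,2,-0.1,0],[100,0.3,4,-0.1,0],[100,0.3,6,-0.1,0],[100,0.3,6.9,-0.1,0],[100,0.3,6.9,-0.1,0]],
])

```text
time_s: 13.42
position: [0.544, -0.2568, 0.0203]
eef_rot: [0.69, -0.153, 0.152, -0.69]
force: [-0.4, 0.5, -0.2]
width: 0.0871
```

```bash
python3 - <<'E'
from h import *
print(delta([.5423,-.2546,.019],np.pi/2-.4365),manip.get_state()['joint_positions'])
p=snap('side','side9.png');im=cv2.imread('pics/side9.png')[170:320,280:460]
cv2.imwrite('pics/side9c.png',np.clip((cv2.resize(im,None,fx=4,fy=4)/255.)**.6*255,0,255).astype(np.uint8))
p=snap('top','top9.png');im=cv2.imread('pics/top9.png')[130:290,330:500]
cv2.imwrite('pics/top9c.png',np.clip((cv2.resize(im,None,fx=3,fy=3)/255.)**.6*255,0,255).astype(np.uint8))
E
```

```text
(array([-0.2494,  0.1301,  0.129 ]), np.float64(0.0003981994421735635)) [-0.2864  0.5559  0.8419  1.8233 -0.4908  0.9864  1.896 ]
```

View pics/side9c.png

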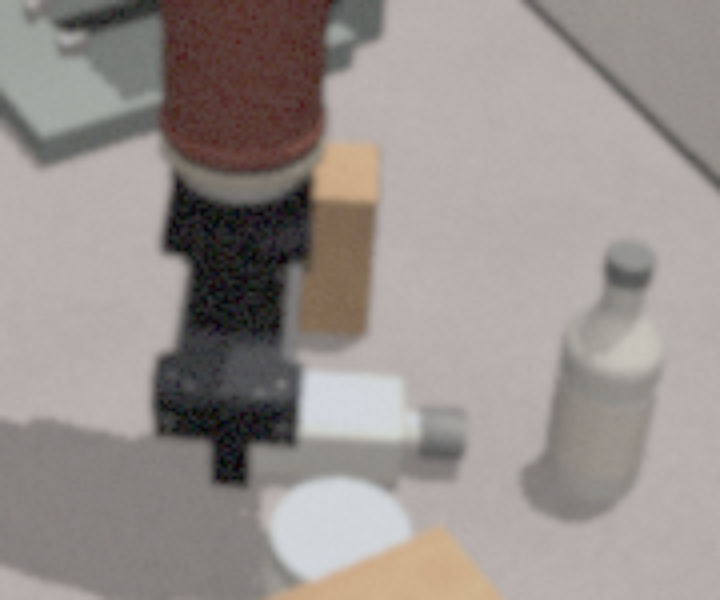

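View pics/top9c.png

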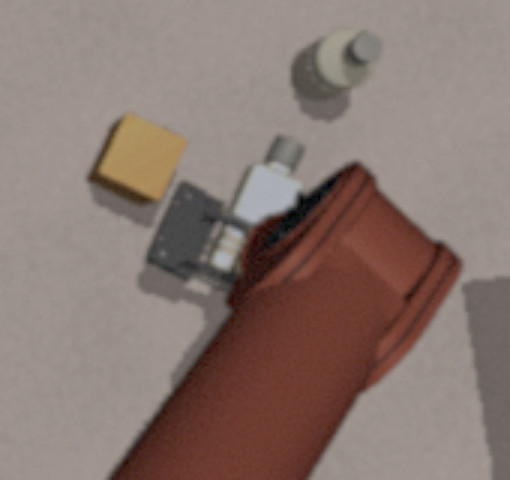

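>>> step_arm([
  [[50,0,0,0,0],[0,0,0,0,0],[0,0,0,0,0],[0,0,0,0,0],[0,0,0,0,0],[0,0,-1,0,0],[0,0,-3,0,0],[0,0,-6,0,0],[0,0,-6,0,0]],
])

```text
time_s: 14.65
position: [0.5461, -0.2578, 0.0842]
eef_rot: [0.69, -0.151, 0.155, -0.69]
force: [-0.5, 0.2, -2.9]
width: 0.0517
```

```bash
python3 - <<'E'
from h import *
s=manip.get_state();print(s['force'],s['wrist_torque'],s['position'])
p=snap('side','side10.png');im=cv2.imread('pics/side10.png')[170:320,280:460]
cv2.imwrite('pics/side10c.png',np.clip((cv2.resize(im,None,fx=4,fy=4)/255.)**.6*255,0,255).astype(np.uint8))
E
```

```text
[-0.509   0.1695 -2.9292] [0.0514 0.1188 0.0035] [ 0.5461 -0.2578  0.0842]
```

View pics/side10c.png

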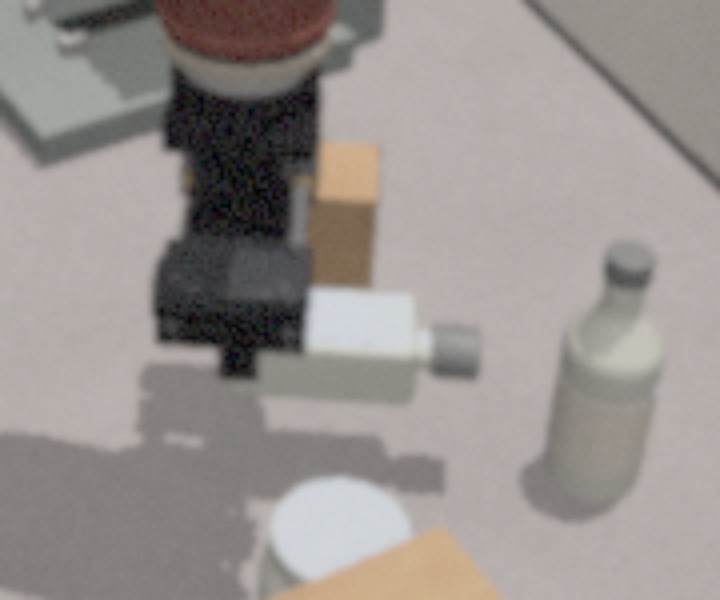

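```bash
python3 - <<'E'
from h import *
print(delta(st(-.185,0,.20),np.pi/2+YAW))
E
```

```text
(array([-28.5884, -11.7909,  32.2232]), np.float64(-0.6256596119784295))
```

>>> step_arm([
  [[0,0,-5,0,0],[0,0,-11.8,0,0],[0,-3,-11.8,3.2,0],[0,-7,-11.8,8,-0.1],[0,-11,-11.8,12.5,-0.2],[0,-15,-11.8,17,-0.3],[0,-19,-11.8,21.5,-0.4],[0,-23,-11.8,26,-0.5],[0,-26,-11.8,29.5,-0.6],[0,-28.6,-11.8,32.2,-0.626]],
])

```text
time_s: 15.95
position: [0.4198, 0.1576, 0.1984]
eef_rot: [-0.704, -0.068, 0.069, 0.704]
force: [1.0, 0.2, -2.9]
width: 0.0517
```

```bash
python3 - <<'E'
from h import *
s=manip.get_state();print(s['force'],s['wrist_torque'],s['joint_positions'])
print(delta(st(-.185,0,.12),np.pi/2+YAW))
p=snap('side','side11.png');im=cv2.imread('pics/side11.png')[60:230,190:390]
cv2.imwrite('pics/side11c.png',np.clip((cv2.resize(im,None,fx=3.5,fy=3.5)/255.)**.6*255,0,255).astype(np.uint8))
E
```

```text
[ 1.0179  0.1627 -2.9462] [0.0136 0.0989 0.0179] [-1.1344 -0.1182  0.6386  1.9882  0.0737  1.2502  1.2422]
(array([ 0.1692,  7.8413, -0.2226]), np.float64(0.003863607187386542))
```

View pics/side11c.png

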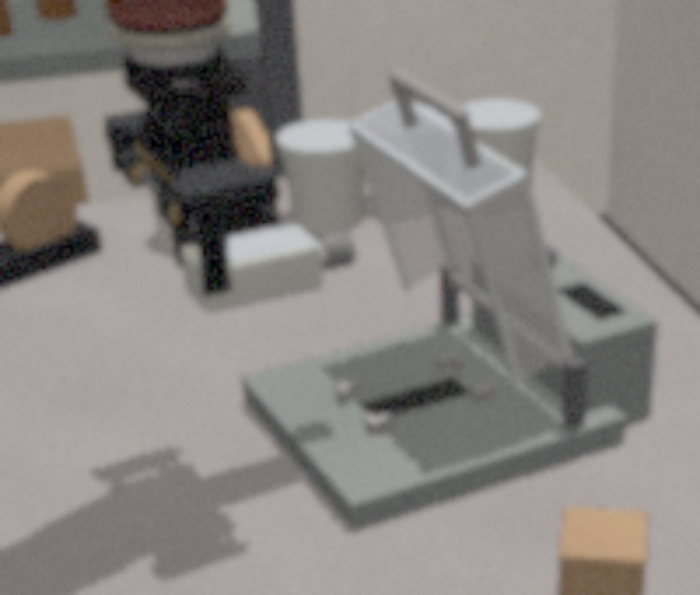

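>>> step_arm([
  [[0,0.1,4,-0.2,0],[0,0.1,8,-0.2,0],[0,0.1,11,-0.2,0],[0,1.5,11.3,-0.2,0],[0,4,11.3,-0.2,0],[0,6.5,11.3,-0.2,0],[0,9,11.3,-0.2,0],[0,9.5,11.3,-0.2,0],[0,9.5,11.3,-0.2,0]],
])

```text
time_s: 17.12
position: [0.5142, 0.1712, 0.0854]
eef_rot: [0.704, 0.066, -0.067, -0.704]
force: [-0.9, 0.1, -2.6]
width: 0.0517
```

```bash
cat >ov2.py <<'E'
from h import *
import sys
def ov(tag,off=-.044,under=.019,dy=0):
    s=manip.get_state(); M=R.from_quat(s['eef_rot']).as_matrix(); P=np.array(s['position'])
    bx=M[:,0]; bx=bx/np.linalg.norm(bx); by=np.array([-bx[1],bx[0],0])
    mid=P-bx*off; mid[2]=P[2]-under
    for n,win,k in (('side',(235,100,150,115),5),('top',(195,100,120,150),4)):
        p=snap(n,'%s_%s.png'%(n,tag)); x0,y0,w,h=win
        im=cv2.resize(p['frame'][y0:y0+h,x0:x0+w],None,fx=k,fy=k,interpolation=cv2.INTER_CUBIC)[:,:,::-1]; im=np.clip((im/255.)**.6*255,0,255).astype(np.uint8).copy()
        def dr(pts,col,cl=False):
            q=[((proj(p,a)-[x0,y0]+.5)*k-.5) for a in pts]
            cv2.polylines(im,[np.round(np.array(q)).astype(np.int32)],cl,col,1)
        for sx in (-1,1):
          for sy in (-1,1):
            dr([st(*np.array(a)/1000) for a in [(sx*41,sy*39,44),(sx*65.5,sy*39,44),(sx*65.5,sy*23,44)]],(0,255,255))
        dr([st(*np.array(a)/1000) for a in [(-125,125,30),(-125,-125,30),(125,-125,30)]],(255,0,0))
        for z in (0,.042): dr([mid+bx*a+by*b+[0,0,z] for a,b in [(.0525,.026),(.0525,-.026),(-.0525,-.026),(-.0525,.026)]],(0,0,255),True)
        dr([mid+bx*.087+by*b+[0,0,.021] for b in (-.015,.015)],(0,0,255))
        cv2.imwrite('pics/%s_%so.png'%(n,tag),im)
    d=P-np.array([*ST,0]);print('st xyz',d[0]*np.cos(YAW)+d[1]*np.sin(YAW),-d[0]*np.sin(YAW)+d[1]*np.cos(YAW),P[2],'F',np.array(s['force']),np.array(s['wrist_torque']),'yaw',np.arctan2(bx[1],bx[0]))
if __name__=='__main__': ov(sys.argv[1])
E
python3 ov2.py a
```

```text
st xyz -0.09135920839665049 -0.002308740643931103 0.08539731365613615 F [-0.9163  0.1409 -2.636 ] [0.0202 0.1478 0.0155] yaw 0.18960161355600047
```

View pics/side_ao.png

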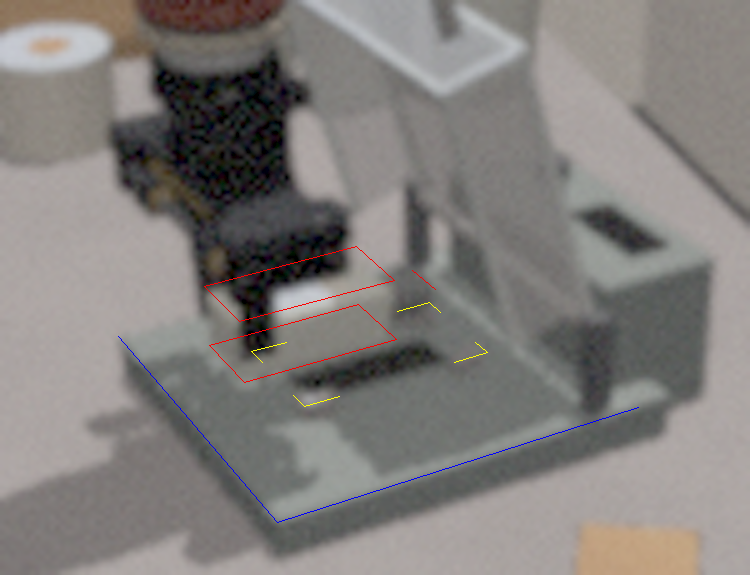

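View pics/top_ao.png

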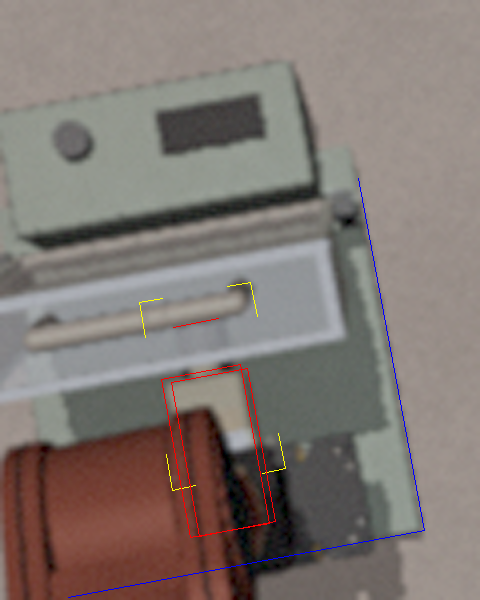

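>>> step_arm([
  [[0,1.5,0.5,0.2,0],[0,3,1,0.2,0],[0,4.2,1,0.2,0],[0,4.4,1,0.2,0],[0,4.4,1.5,0.2,0],[0,4.4,1.5,0.2,0]],
])

```text
time_s: 17.98
position: [0.5569, 0.1819, 0.0706]
eef_rot: [0.704, 0.067, -0.068, -0.704]
force: [-0.1, -0.6, -2.6]
width: 0.0517
```

```bash
python3 ov2.py b; python3 -c "
import cv2,numpy as np
im=cv2.imread('pics/side_b.png')[140:200,270:350];cv2.imwrite('pics/sbz.png',np.clip((cv2.resize(im,None,fx=9,fy=9,interpolation=2)/255.)**.6*255,0,255))"
```

```text
st xyz -0.047420652204027074 0.00019326821282259626 0.07058112102210481 F [-0.1067 -0.6011 -2.6304] [-0.0743  0.1305  0.0119] yaw 0.19020420010622338[ WARN:0@0.101] global loadsave.cpp:1063 imwrite_ Unsupported depth image for selected encoder is fallbacked to CV_8U.
```

View pics/side_bo.png

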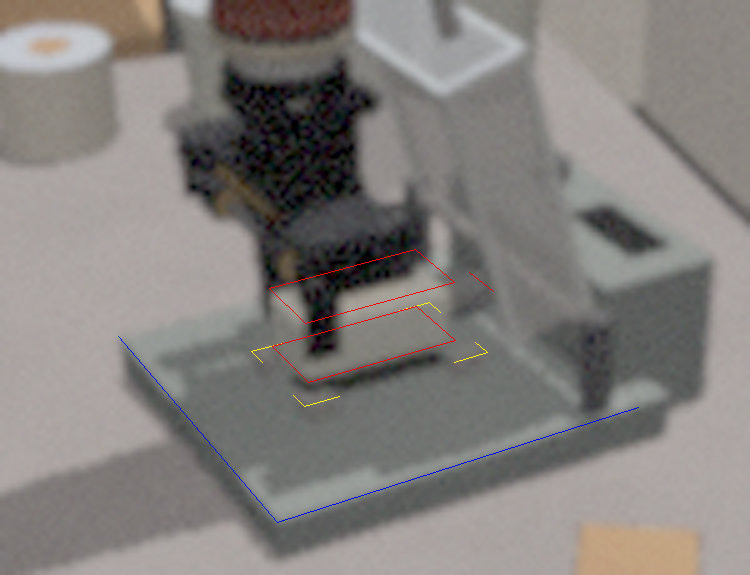

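View pics/top_bo.png

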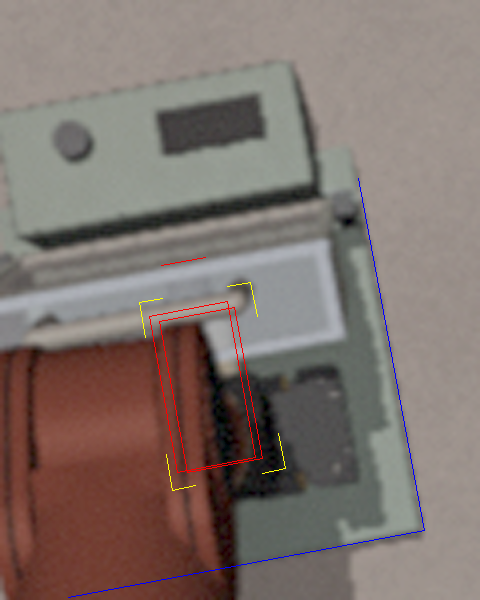

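View pics/sbz.png

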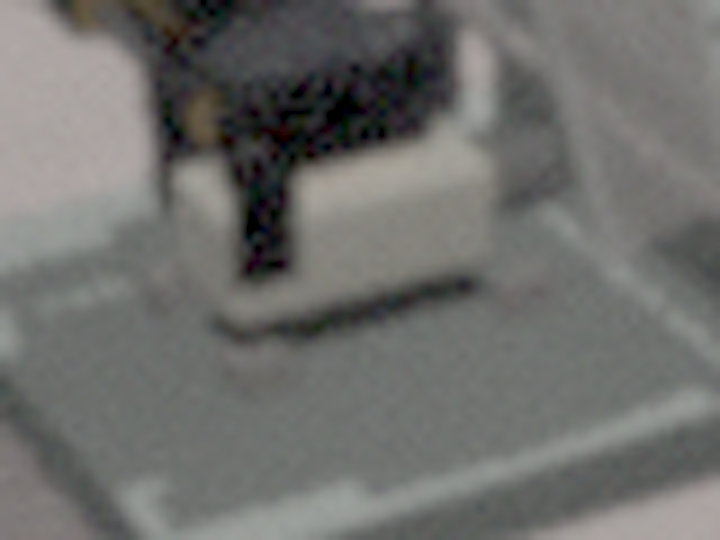

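>>> step_arm([
  [[0,0.15,0.3,-0.1,0],[0,0.15,0.6,-0.1,0],[0,0.15,0.9,-0.1,0],[0,0.15,1.2,-0.1,0],[0,0.15,1.3,-0.1,0],[0,0.15,1.3,-0.1,0]],
])

```text
time_s: 18.82
position: [0.5594, 0.1814, 0.058]
eef_rot: [0.704, 0.067, -0.067, -0.704]
force: [-0.4, -0.1, -2.9]
width: 0.0517
```

```bash
python3 ov2.py c; python3 -c "
import cv2,numpy as np
im=cv2.imread('pics/side_c.png')[140:200,270:350];cv2.imwrite('pics/scz.png',np.clip((cv2.resize(im,None,fx=9,fy=9,interpolation=2)/255.)**.6*255,0,255).astype(np.uint8))"
```

```text
st xyz -0.04510116592766649 -0.0008372026657487135 0.05798901333091417 F [-0.4046 -0.1035 -2.8741] [0.0041 0.1321 0.0388] yaw 0.19014404514466646
```

View pics/scz.png

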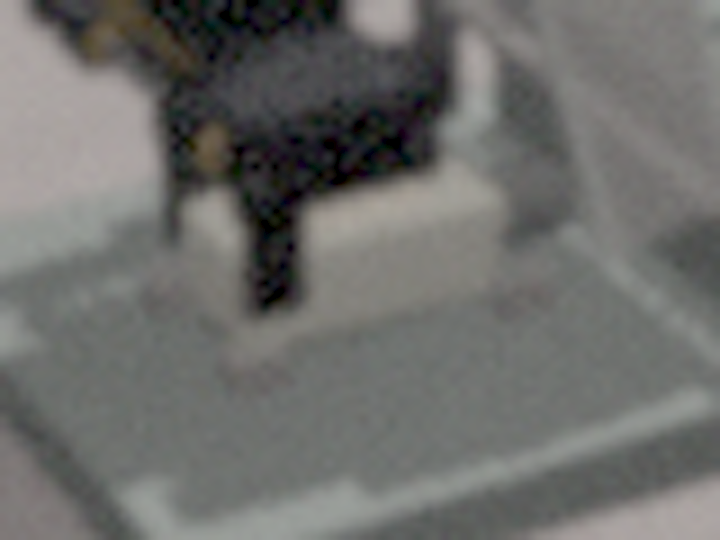

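>>> step_arm([
  [[0,0,0.2,0,0],[0,0,0.4,0,0],[0,0,0.6,0,0],[0,0,0.6,0,0]],
])

```text
time_s: 19.42
position: [0.5594, 0.1814, 0.0522]
eef_rot: [-0.704, -0.067, 0.067, 0.704]
force: [-2.5, -0.2, 1.0]
width: 0.0518
```

>>> step_arm([
  [[0,0,0.1,0,0],[0,0,0.2,0,0],[0,0,0.25,0,0],[0,0,0.25,0,0]],
])

```text
time_s: 19.92
position: [0.5595, 0.1815, 0.0511]
eef_rot: [-0.704, -0.067, 0.067, 0.704]
force: [-10.3, -2.4, 19.5]
width: 0.0517
```

```bash
python3 ov2.py d; python3 -c "
import cv2,numpy as np
im=cv2.imread('pics/side_d.png')[140:200,270:350];cv2.imwrite('pics/sdz.png',np.clip((cv2.resize(im,None,fx=9,fy=9,interpolation=2)/255.)**.6*255,0,255).astype(np.uint8))"
```

```text
st xyz -0.04496990486769793 -0.0007599947391433211 0.05109934222024659 F [-10.2559  -2.4281  19.4536] [-0.5353  1.9612  0.0982] yaw 0.19015286915881485
```

View pics/sdz.png

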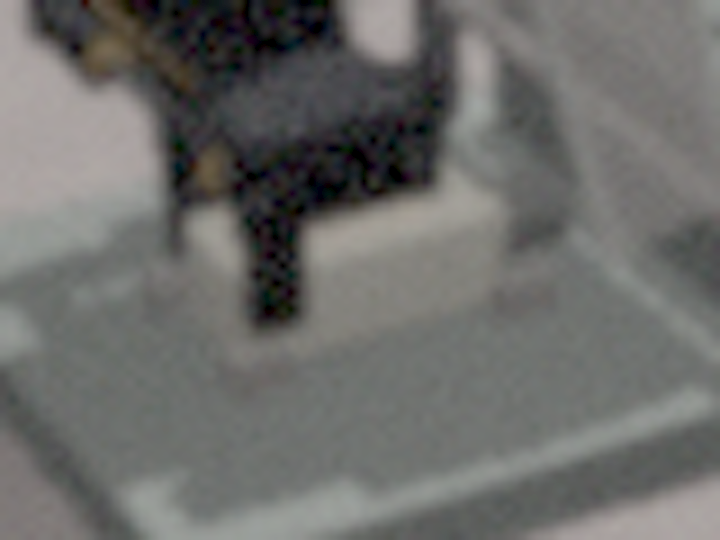

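>>> step_arm([
  [[0,0,-0.15,0,0],[0,0,-0.15,0,0],[70,0,-0.15,0,0],[100,0,-0.15,0,0],[100,0,-0.15,0,0],[100,0,-0.15,0,0]],
])

```text
time_s: 20.78
position: [0.5594, 0.1814, 0.051]
eef_rot: [0.704, 0.067, -0.067, -0.704]
force: [-0.5, -0.5, -0.3]
width: 0.0823
```

```bash
python3 ov2.py e; python3 -c "
import cv2,numpy as np
im=cv2.imread('pics/side_e.png')[140:200,270:350];cv2.imwrite('pics/sez.png',np.clip((cv2.resize(im,None,fx=9,fy=9,interpolation=2)/255.)**.6*255,0,255).astype(np.uint8))"
```

```text
st xyz -0.04504236525174878 -0.000842317438275628 0.051004742894652254 F [-0.4905 -0.4528 -0.3282] [-0.0033  0.0412  0.0225] yaw 0.19016579363141878
```

View pics/sez.png

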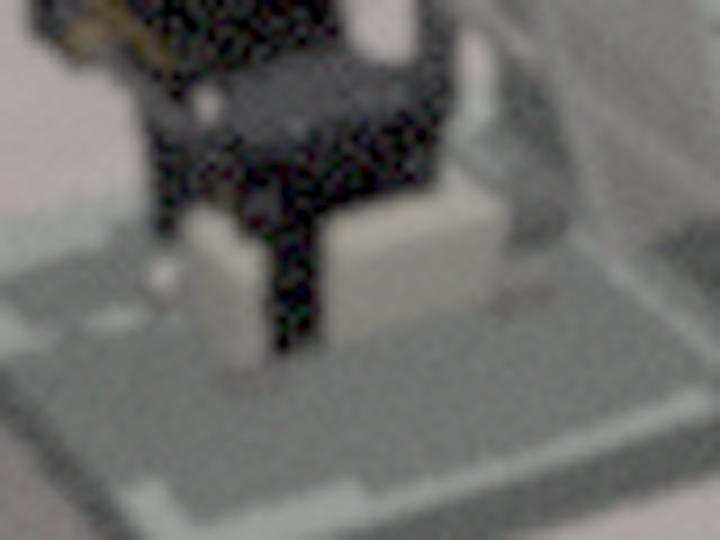

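>>> step_arm([
  [[100,0,-1,0,0],[100,0,-2.5,0,0],[100,0,-4.5,0,0],[100,-3,-5,0,0],[100,-8,-7,0,0],[100,-12,-11,0,0],[100,-14,-16,0,0],[100,-14,-22,0,0],[100,-14,-28,0,0],[100,-14,-31,0,0]],
])

```text
time_s: 22.12
position: [0.4226, 0.1544, 0.3655]
eef_rot: [-0.703, -0.068, 0.065, 0.705]
force: [1.1, 0.2, -0.5]
width: 0.0873
```

```bash
python3 ov2.py f; python3 - <<'E'
from h import *
im=cv2.imread('pics/side_f.png')[130:205,260:360];cv2.imwrite('pics/sfz.png',np.clip((cv2.resize(im,None,fx=7.5,fy=7.5,interpolation=2)/255.)**.6*255,0,255).astype(np.uint8))
im=cv2.imread('pics/top_f.png')[100:260,180:320];cv2.imwrite('pics/tfz.png',np.clip((cv2.resize(im,None,fx=3.7,fy=3.7,interpolation=2)/255.)**.6*255,0,255).astype(np.uint8))
print(manip.get_state()['joint_positions'])
E
```

```text
st xyz -0.18454028585929078 -0.0015072725139902224 0.3655314844477796 F [ 1.1181  0.2361 -0.4659] [0.0815 0.0707 0.0031] yaw 0.18907498790063312
[-1.2133 -0.2051  0.6489  1.7032  0.122   1.596   1.1892]
```

View pics/sfz.png

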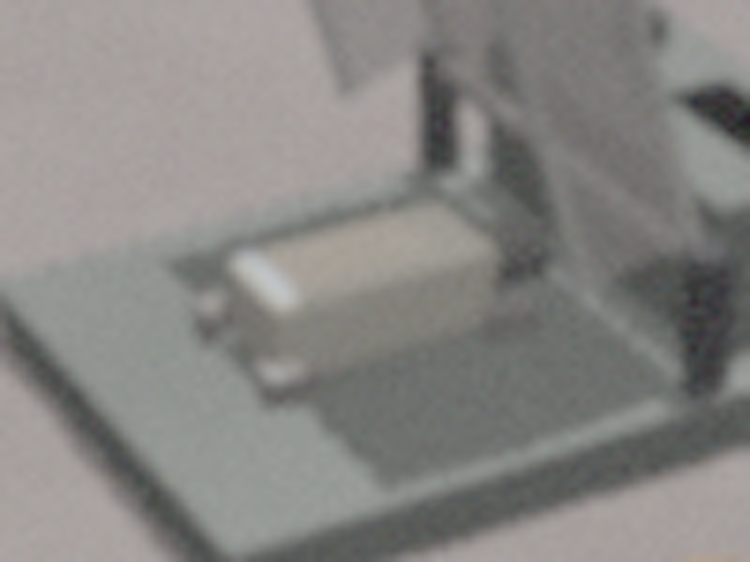

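View pics/tfz.png

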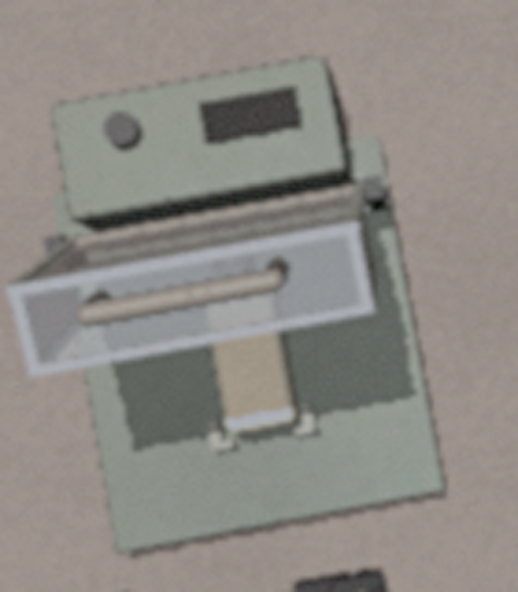

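```bash
python3 - <<'E'
from h import *
print(delta(st(.0217,0,.378),YAW))
E
```

```text
(array([20.5648, -1.1468,  0.1394]), np.float64(1.5699522451159487))
```

>>> step_arm([
  [[40,0,-1.3,0.1,0.18],[40,0,-1.3,0.1,0.36],[40,0,-1.3,0.1,0.54],[40,2,-1.3,0.1,0.72],[40,5,-1.3,0.1,0.9],[40,8,-1.3,0.1,1.08],[40,12,-1.3,0.1,1.26],[40,16,-1.3,0.1,1.44],[40,20,-1.3,0.1,1.57],[40,20.6,-1.3,0.1,1.57]],
])

```text
time_s: 23.48
position: [0.6251, 0.1948, 0.3722]
eef_rot: [0.546, -0.45, 0.451, -0.544]
force: [-0.9, 0.4, 0.8]
width: 0.0346
```

```bash
python3 - <<'E'
from h import *
print(delta(st(.0217,0,.2965),YAW))
p=snap('side','side12.png');im=cv2.imread('pics/side12.png')[40:205,220:390];cv2.imwrite('pics/s12z.png',np.clip((cv2.resize(im,None,fx=3.6,fy=3.6,interpolation=2)/255.)**.6*255,0,255).astype(np.uint8))
E
```

```text
(array([-0.0314,  7.572 , -0.0153]), np.float64(-0.0013837517362005336))
```

View pics/s12z.png

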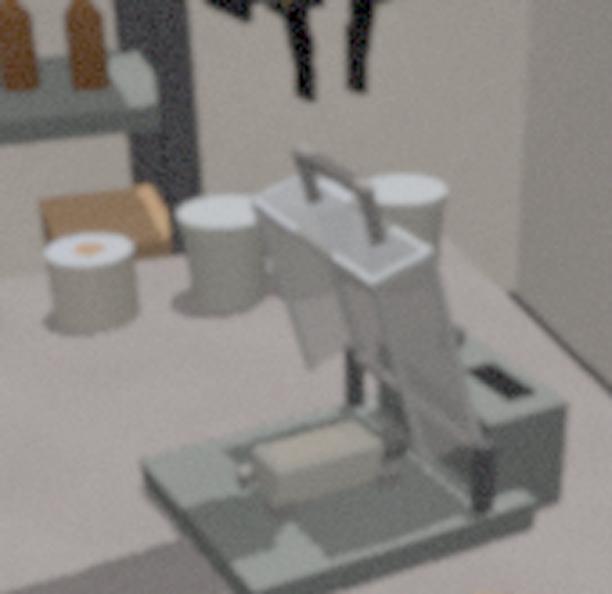

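>>> step_arm([
  [[40,0,3,0,0],[40,0,6,0,0],[40,0,7.6,0,0],[40,0,7.6,0,0],[0,0,7.6,0,0],[0,0,7.6,0,0],[0,0,7.6,0,0],[0,0,7.6,0,0]],
])

```text
time_s: 24.52
position: [0.6243, 0.1948, 0.2987]
eef_rot: [-0.545, 0.45, -0.45, 0.546]
force: [0.4, 0.3, 3.4]
width: 0.0128
```

```bash
python3 - <<'E'
from h import *
s=manip.get_state();d=np.array(s['position'])-np.array([*ST,0]);print(d[0]*np.cos(YAW)+d[1]*np.sin(YAW),-d[0]*np.sin(YAW)+d[1]*np.cos(YAW),d[2],s['force'])
def B(th): return np.array([100-240*np.cos(th)-15*np.sin(th),85+240*np.sin(th)-15*np.cos(th)])/10
th=np.linspace(1.3,0,31)
for a in (0,10,20):
    print([[0,0,round(float(-(B(t)-B(th[a]))[1]),2),round(float((B(t)-B(th[a]))[0]),2),0] for t in th[a+1:a+11]])
E
```

```text
0.021237401578846966 7.830627699524292e-05 0.2986558507938445 [0.4426 0.2847 3.3631]
[[0, 0, 0.36, -0.98, 0], [0, 0, 0.77, -1.94, 0], [0, 0, 1.21, -2.88, 0], [0, 0, 1.7, -3.8, 0], [0, 0, 2.22, -4.7, 0], [0, 0, 2.79, -5.58, 0], [0, 0, 3.39, -6.43, 0], [0, 0, 4.02, -7.25, 0], [0, 0, 4.7, -8.05, 0], [0, 0, 5.4, -8.81, 0]]
[[0, 0, 0.74, -0.73, 0], [0, 0, 1.51, -1.44, 0], [0, 0, 2.31, -2.1, 0], [0, 0, 3.14, -2.74, 0], [0, 0, 3.99, -3.33, 0], [0, 0, 4.87, -3.89, 0], [0, 0, 5.77, -4.41, 0], [0, 0, 6.7, -4.89, 0], [0, 0, 7.64, -5.33, 0], [0, 0, 8.6, -5.73, 0]]
[[0, 0, 0.98, -0.36, 0], [0, 0, 1.97, -0.67, 0], [0, 0, 2.98, -0.94, 0], [0, 0, 4.0, -1.17, 0], [0, 0, 5.02, -1.35, 0], [0, 0, 6.05, -1.49, 0], [0, 0, 7.09, -1.58, 0], [0, 0, 8.13, -1.63, 0], [0, 0, 9.18, -1.63, 0], [0, 0, 10.22, -1.59, 0]]
```

>>> step_arm([
  [[0,0,0.35,-1.0,0],[0,0,0.75,-1.95,0],[0,0,1.2,-2.9,0],[0,0,1.7,-3.8,0],[0,0,2.2,-4.7,0],[0,0,2.8,-5.6,0],[0,0,3.4,-6.45,0],[0,0,4.0,-7.25,0],[0,0,4.7,-8.05,0],[0,0,5.4,-8.8,0]],
])

```text
time_s: 25.78
position: [0.537, 0.1782, 0.2435]
eef_rot: [0.545, -0.45, 0.45, -0.545]
force: [1.7, 1.5, 2.2]
width: 0.0131
```

>>> step_arm([
  [[0,0,0.75,-0.75,0],[0,0,1.5,-1.45,0],[0,0,2.3,-2.1,0],[0,0,3.15,-2.75,0],[0,0,4.0,-3.35,0],[0,0,4.85,-3.9,0],[0,0,5.75,-4.4,0],[0,0,6.7,-4.9,0],[0,0,7.65,-5.35,0],[0,0,8.6,-5.75,0]],
])

```text
time_s: 27.02
position: [0.4811, 0.1673, 0.1575]
eef_rot: [-0.545, 0.45, -0.45, 0.546]
force: [3.3, 4.7, 1.1]
width: 0.0132
```

>>> step_arm([
  [[0,0,0.8,-0.3,0],[0,0,1.6,-0.55,0],[0,0,2.4,-0.8,0],[0,0,3.2,-1.0,0],[0,0,4.0,-1.15,0],[0,0,4.8,-1.3,0],[0,0,5.6,-1.45,0],[0,0,6.4,-1.5,0],[0,0,7.1,-1.6,0],[0,0,7.6,-1.6,0]],
])

```text
time_s: 28.28
position: [0.466, 0.1644, 0.0819]
eef_rot: [-0.545, 0.45, -0.45, 0.546]
force: [3.3, 4.3, 2.0]
width: 0.013
```

>>> step_arm([
  [[0,0,0.4,0,0],[0,0,0.8,0,0],[0,0,1.2,0,0],[0,0,1.5,0,0],[0,0,1.8,0,0],[0,0,2.1,0,0],[0,0,2.3,0,0],[0,0,2.3,0,0]],
])

```text
time_s: 29.28
position: [0.4663, 0.1644, 0.0595]
eef_rot: [-0.545, 0.45, -0.45, 0.546]
force: [2.6, 4.0, 6.4]
width: 0.0128
```

>>> step_arm([
  [[0,0,0.1,0,0],[0,0,0.2,0,0],[0,0,0.3,0,0],[0,0,0.4,0,0],[0,0,0.4,0,0]],
])

```text
time_s: 29.9
position: [0.4664, 0.1644, 0.0576]
eef_rot: [-0.545, 0.451, -0.45, 0.546]
force: [-9.1, -1.4, 41.6]
width: 0.0128
```

>>> step_arm([
  [[0,0,-0.3,0,0],[0,0,-0.3,0,0],[40,0,-0.3,0,0],[40,0,-0.3,0,0],[40,0,-2,0,0],[40,0,-6,0,0],[40,0,-11,0,0],[40,0,-16,0,0],[40,0,-16,-4,0],[40,0,-16,-4,0]],
])

```text
time_s: 31.15
position: [0.4248, 0.156, 0.2162]
eef_rot: [-0.545, 0.451, -0.449, 0.546]
force: [0.7, 0.4, 0.3]
width: 0.0349
```

```bash
python3 - <<'E'
from h import *
p=snap('side','side13.png');t=snap('top','top13.png')
im=cv2.imread('pics/side13.png')[40:330,220:480];cv2.imwrite('pics/s13w.png',np.clip((cv2.resize(im,None,fx=2,fy=2,interpolation=2)/255.)**.6*255,0,255).astype(np.uint8))
x0,y0,k=235,110,5
im=cv2.resize(cv2.imread('pics/side13.png')[y0:y0+110,x0:x0+150],None,fx=k,fy=k,interpolation=2);im=np.clip((im/255.)**.6*255,0,255).astype(np.uint8).copy()
def g(th,r,d,y): return st(.1-(r*np.cos(th)+d*np.sin(th))/1000,y/1000,.085+(r*np.sin(th)-d*np.cos(th))/1000)
for th,c in ((0,(0,0,255)),(.05,(255,0,0))):
  for q in ([(0,0,-107),(195,0,-107),(195,52,-107)],[(195,52,-107),(195,52,107)],[(240,15,-55),(240,15,55)]):
    u=[np.round((proj(p,g(th,*a))-[x0,y0]+.5)*k-.5).astype(int) for a in q]; cv2.polylines(im,[np.array(u,np.int32)],False,c,1)
cv2.imwrite('pics/s13z.png',im)
x0,y0,k=180,110,4
im=cv2.imread('pics/top13.png')[y0:y0+148,x0:x0+135];cv2.imwrite('pics/t13z.png',np.clip((cv2.resize(im,None,fx=4,fy=4,interpolation=2)/255.)**.6*255,0,255).astype(np.uint8))
E
```

```text
(no output)
```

View pics/s13z.png

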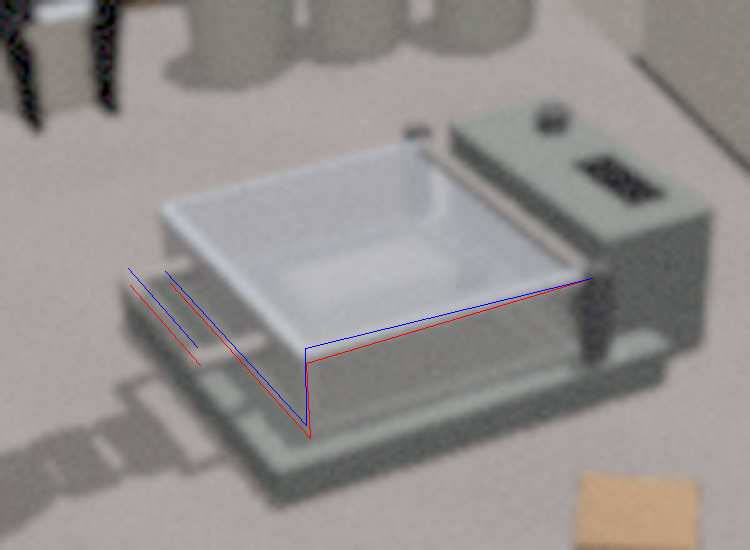

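View pics/s13w.png

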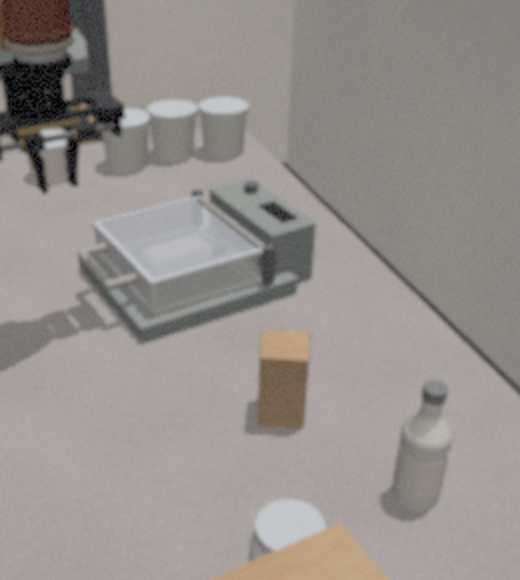

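View pics/t13z.png

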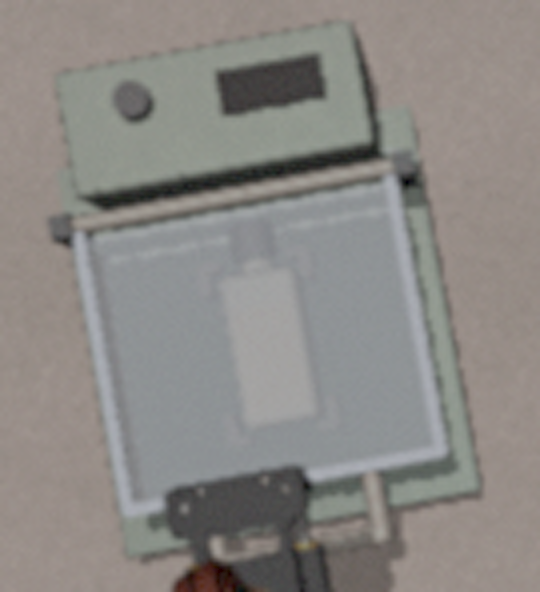

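```bash
python3 - <<'E'
from h import *
a=cv2.imread('pics/side0.png',0).astype(np.float32);b=cv2.imread('pics/side13.png',0).astype(np.float32)
for n,(x,y,w,h) in {'guard near corner':(285,165,25,25),'guard far corner':(260,142,18,18),'bar near end':(268,172,20,15),'housing':(345,130,35,40),'base corner':(275,195,30,20),'carton':(345,200,35,55),'tall':(412,230,35,65),'tub':(342,288,40,25)}.items():
    print(n,cv2.phaseCorrelate(a[y:y+h,x:x+w].copy(),b[y:y+h,x:x+w].copy(),cv2.createHanningWindow((w,h),cv2.CV_32F)))
p=manip.get_image('side')
for th in (0,.02,.05): print(th,[proj(p,st(.1-(r*np.cos(th)+d*np.sin(th))/1000,y/1000,.085+(r*np.sin(th)-d*np.cos(th))/1000)) for r,d,y in [(195,0,-107),(240,15,-55)]])
im=np.hstack([cv2.resize(cv2.imread(f)[145:215,255:335],None,fx=5,fy=5,interpolation=2) for f in('pics/side0.png','pics/side13.png')]);cv2.imwrite('pics/cmp.png',np.clip((im/255.)**.6*255,0,255).astype(np.uint8))
E
```

```text
guard near corner ((0.4641744693894907, 1.2083335641581243), 0.9504043357849121)
guard far corner ((-0.684587036169944, 0.6809725683179213), 0.8482068563685005)
bar near end ((0.0645879447022999, 2.1725302431601152), 0.6068566075960795)
housing ((0.11001149521800713, 0.2682554528102976), 1.0106066664059956)
base corner ((-0.19866203056551157, -0.14240627623247448), 0.990304050842921)
carton ((-0.1434439338544955, -0.19992273992147247), 1.0604771088670801)
tall ((-0.0983059008940721, 0.018954325723960608), 1.0342404135951289)
tub ((-0.18536177353433203, 0.3936995327823798), 1.0288126916885376)
0 [array([295.7524, 182.1808]), array([274.5407, 182.5063])]
0.02 [array([295.6972, 181.0223]), array([274.3314, 181.1418])]
0.05 [array([295.6599, 179.2639]), array([274.0721, 179.0645])]
```

View pics/cmp.png

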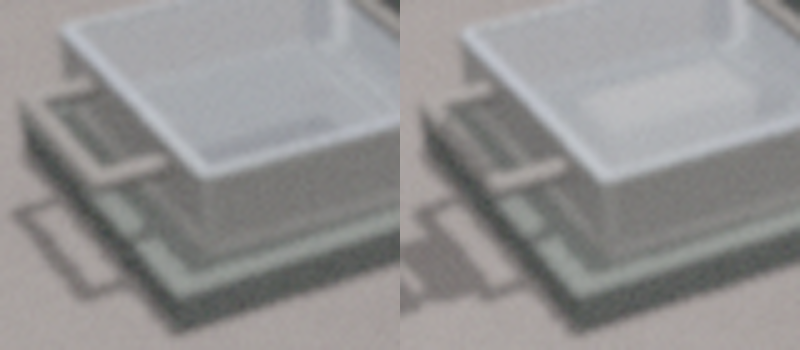

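The guard now sits 1 to 2 px lower than at the start, and the bystanders haven't shifted. To confirm it's fully closed without trusting the pinch, I'll touch the bar from above with the fingers shut.

```bash
python3 - <<'E'
from h import *
print(delta(st(-.1400,0,.09),YAW))
E
```

```text
(array([-0.0128, 12.5376,  4.0266]), np.float64(0.0007420211834983093))
```

>>> step_arm([
  [[0,0,0,4.0,0],[0,0,0,4.0,0],[0,0,4,4.0,0],[0,0,8,4.0,0],[0,0,11,4.0,0],[0,0,12.5,4.0,0],[0,0,12.8,4.0,0],[0,0,13.1,4.0,0],[0,0,13.4,4.0,0],[0,0,13.4,4.0,0]],
])

```text
time_s: 32.55
position: [0.4656, 0.1644, 0.0814]
eef_rot: [-0.545, 0.45, -0.45, 0.546]
force: [0.0, 0.0, -0.0]
width: 0.0003
```

>>> step_arm([
  [[0,0,0.1,0,0],[0,0,0.2,0,0],[0,0,0.3,0,0],[0,0,0.4,0,0],[0,0,0.4,0,0]],
])

```text
time_s: 33.17
position: [0.4655, 0.1642, 0.0773]
eef_rot: [0.545, -0.45, 0.45, -0.545]
force: [-2.0, -0.2, 5.0]
width: 0.0005
```

>>> step_arm([
  [[0,0,0.1,0,0],[0,0,0.2,0,0],[0,0,0.2,0,0]],
])

```text
time_s: 33.55
position: [0.4656, 0.1643, 0.0768]
eef_rot: [-0.545, 0.451, -0.45, 0.545]
force: [-11.2, -3.5, 30.2]
width: -0.0001
```

Contact is stiff at z = 0.077, which is exactly the bar top when closed. I'll back away.

>>> step_arm([
  [[0,0,-0.5,0,0],[0,0,-3,0,0],[0,0,-8,0,0],[0,0,-14,0,0],[0,0,-18,-5,0],[0,0,-18,-5,0],[0,0,-18,-5,0]],
])

```text
time_s: 34.42
position: [0.4163, 0.155, 0.2548]
eef_rot: [-0.545, 0.45, -0.45, 0.546]
force: [0.0, -0.2, 0.3]
width: 0.0004
```

```bash
python3 - <<'E'
from h import *
p=snap('side','side14.png')
im=np.hstack([cv2.resize(cv2.imread(f)[145:215,255:335],None,fx=5,fy=5,interpolation=2) for f in('pics/side13.png','pics/side14.png')]);cv2.imwrite('pics/cmp2.png',np.clip((im/255.)**.6*255,0,255).astype(np.uint8))
print(manip.get_state()['force'],np.abs(manip.get_state()['qd']).max())
E
```

```text
[-0.0371  0.6687 -0.7668] 0.03463883048264362
```

View pics/cmp2.png

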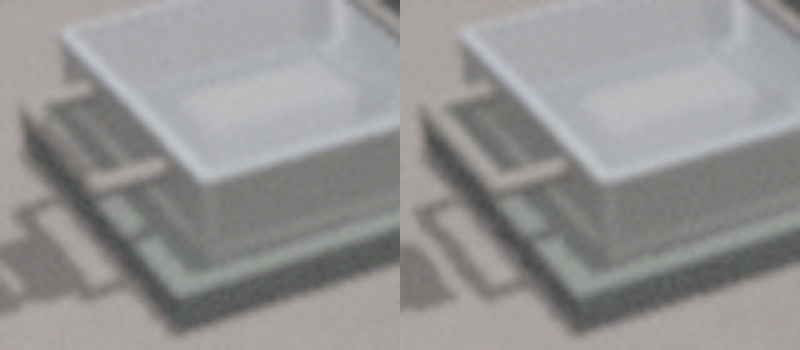

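The guard didn't move between the two pictures, the bottle lies under it, and the arm is clear. I'll hand in the job.

```bash
python3 -c "
from rig import manip
print(manip.job_done())"
```

```text
the job is handed in; nothing more can be done
None
```

The job is handed in at about 34 s of the 72 s allowed, and my last checks found nothing wrong; the hand-in itself reports no verdict.

- **Opening the guard:** I pinched the bar and lifted the guard to its stop, where pushing further raised the force without any movement. On the way up my first arc ran slightly inside the true one, and the wrist force reached about 57 N. I regripped the bar deeper and finished on a corrected arc.
- **Placing the bottle:** I gripped it near its tail, brought it in low under the open guard and lowered it into the nest, cap towards the hinge. It carried about 3 degrees nose-down and levelled as it touched the nest floor, pressed with about 22 N. I eased that off before letting go.
- **Closing the guard:** I lowered it pinched, with only a few newtons of force until it met its stop at about 42 N. I then released it.

**Last checks**
- **Guard:** The shut fingers met the bar from above at z = 0.077 m, which matches a fully closed guard, and it resisted firmly there.
- **Bottle:** The pictures show it lying flat between the corner stops under the closed guard.
- **Bystanders:** The carton, tall bottle and tub show shifts under half a pixel from the start.
- **Arm:** It was clear of everything with no force on it.

**Disagreement:** the side camera shows the station 1 to 1.5 pixels lower than my position fit predicts. The touch and force readings agree with the fit, so I went by those.

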